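# Change an inspection bench over to backlit work

### The arm

A 6-joint arm with a two-finger parallel gripper is mounted at the origin on the work surface. World frame = base frame: x ahead of the robot, y to its left, z up, the work surface at z = 0. Lengths are in mm, angles in rad, forces in N, time in s.
With the tool pointing down it reaches from about 350 to 850 mm from the base axis. Payload 8.1 kg.
Tool frame: the origin (TCP) lies at the very end of the fingers, on their centre line; the grasp point (between the pads) lies 19 mm behind it; z points along the fingers, y is the direction in which the jaws open and shut (so a half turn about z gives the same grasp; the last joint's range is limited). The gripper opens to 85 mm and grips with 20 to 120 N. Pads are 22 mm wide; open, the fingers measure 114 mm over their backs; the gripper's body (76 mm by 85 mm) begins 54 mm behind the grasp point. The pads swing forward as they close: fully open they stand 13 mm farther back than shut.
Start: joints at [1.097, 0.13, 1.488, -0, 1.523, -0.085], TCP at [227.426, 555.232, 231.292] pointing down, gripper open.
Joint ranges: [-2.96, 2.96], [-0.89, 2.26], [0.02, 2.5], [-1.34, 4.48], [0, 2.73], [-2.66, 2.66]. Speed limits (rad/s): [2.39, 2.39, 2.79, 3.14, 3.14, 3.14].

### API

Orientations are given as a unit quaternion [x, y, z, w].
In Python, from cell import get_state, capture, camera_params, sign_off gives the robot as it stands. The module is installed in compiled form; this text tells all that it offers.
- The arm moves only by the tool play_rows, never from a script. Its argument "steps" is a list of rows, each an object of numbers: "x", "y", "z": the shift along the tool's x, y, z each as a share of 15 cm, from -1 to 1; "wx", "wy", "wz": the turn, a rotation vector about the tool's x, y, z each as a share of 2 pi rad, from -1 to 1. A call has 1 to 5 rows; each row is the pose to reach, as a shift and turn from the pose commanded when the call began, along the tool's axes at that moment, turning the shorter way round; what a row does not reach only later rows make up. A row lasts 1/12 s, in which the tool goes at most 41.7 mm and 7.16 degrees, less where a joint would pass 70% of its speed; a pose out of reach is approached as far as the arm can. A call with a number of a shift or a turn outside -1 to 1 is refused whole. A call with a gripper value outside its range is refused whole. "grip" is the gripper's target within -1 to 1 (fully open at 1, half-way at 0, shut at -1), set as the call begins (left out, the last holds). The fingers move at their own pace and stop on an object; "newtons" is the grip in N (left out, the last holds). Time passes only in rows, so rows that repeat a pose let the fingers close. It gives the time, the measured TCP pose, the force and the opening at its end, in the units of the state.
- get_state(): the state, without advancing time (a new reading comes with each control period).
- capture(name): name is "side" or "top" or "wrist"; returns (picture, depth): 480x640x3 uint8, red, green, blue; 480x640 float32, mm along the optical axis (not along the pixel's ray), 0 where there is no reading.
- camera_params(name): a dict with "fx", "fy", "cx", "cy" (pixels), "eye" and "rotation" of the camera in the world; the wrist camera has in their place "T_tool_cam" (4x4, takes a point from camera to tool coordinates, whose origin is the TCP and whose axes are the flange's). Camera axes: x right, y down, z forward; pixel columns grow to the right and rows downward; lengths in mm; the calibration is good to about 2 mm. The wrist camera is an equidistant fisheye: a pixel r from the principal point sees the ray r / f radians off the axis. A picture is of the moment at which its call begins: read the wrist's pose just before it. camera_params takes no time and is no camera call.
- sign_off(): hands the job in, once; it reports no verdict.
The state is a dict: "time_s": time; "joints": joint angles; "joint_velocities": joint speeds; "joint_efforts": joint torques, N m; "ee_pos": TCP position; "tcp_rot": TCP orientation; "contact_force": force on the tool from outside, world axes, zero at the start; "moment": the same for the moment, N m; "finger_gap": finger opening in mm.
Only numpy, scipy, OpenCV 4.12 (cv2) and the standard library are available. Lean on these libraries where they do the work, as an engineer would, in place of code of your own. Each camera call takes 0.05 s, during which the arm holds its last target. There are 200 camera calls.

### The job

Change this bench over to backlit inspection: first swing the ring light off the light box, round to its stop on the robot's side, and then turn the wing of the lock collar on its post clockwise (seen from above) as far as it goes. Next lay every perforated plate flat on the light box's white panel, inside the rim and not overlapping, and let go of them. Last, lift the switch guard on the power box right up, flip the toggle beneath it over to the far side, and lower the guard fully again, leaving the bench's other things where they are.

Things in the scene. Friction and masses are not known exactly. Their poses are not given: they have to be found in the camera images.
- lightbox: Light box, a low grey box 236 mm (its x) by 216 mm (its y) with a white panel on top at 26 mm height and an 8 mm wide aluminium rim standing 7 mm above the panel; the panel inside the rim is 220 by 200 mm. Fixed. Origin under its centre, on the bench.
- panel (a point): Centre of the light box's white panel, on its surface; axes as the light box's (x along the 220 mm side).
- post: Round stand (base 100 mm across) that carries the ring light's swing arm and, above it, the lock collar. Fixed. Origin at the foot of its vertical axis, about which both arm and collar turn.
- light_arm (a joint): Angle of the ring light's swing arm about the post, rad: 0 = out over the light box (arm along the post's +y), growing anticlockwise seen from above, 1.57 = at its stop, parked (arm along the post's -x, towards the robot's side). Friction holds it where it is left (about 0.12 N m).
- light_handle (a point): Middle of the upright aluminium handle on the ring light: a pin 18 mm thick and 48 mm tall, from 119 to 167 mm above the bench, 180 mm from the post's axis. The black light head beneath it is 90 mm across with its top 119 mm above the bench.
- collar (a joint): Angle of the lock collar about the post, rad: about 0 = unlocked (wing along the post's x axis), growing clockwise seen from above, 1.3 = locked, at its stop. Friction holds it where it is left (0.06 N m).
- collar_wing (a point): A point on the collar's axis inside its upright wing, 14 mm under the wing's top. The black wing is 60 mm long (its x), 14 mm thick (its y) and stands 36 mm above the round collar (54 mm across), its top 174 mm above the bench. Axes turn with the collar.
- powerbox: Power box, grey, 150 mm (its x) by 120 mm (its y) by 45 mm tall, with a toggle switch under a hinged guard on top. Fixed. Origin under its centre, on the bench.
- guard (a joint): Opening angle of the dark steel guard, rad: 0 = shut, 1.57 = upright, stop at 1.75. It hinges about the power box's y axis at the far (+x) end, the near end rising. Friction holds it where it is left (0.09 N m).
- guard_hinge (a point): Middle of the guard's hinge line (along the power box's y), 62 mm beyond the box's centre and 3 mm above its top.
- guard_grip (a point): A point midway between the guard's two flat side cheeks where it can be pinched across its width, 86 mm from the hinge and 27 mm above the box's top when shut; moves with the guard. The guard is a channel cover 100 mm long, 44 mm wide (its y) and 46 mm tall, its near end 14 mm beyond this point and its top 20 mm above it.
- toggle (a joint): Angle of the steel toggle lever, rad: 0 = off, leaning to the near side (power box's -x), 0.9 = on, leaning to the far side (+x) as far as it goes; it stays where it is left (friction 0.03 N m).
- toggle_tip (a point): Centre of the 13 mm ball at the toggle's end, 36 mm from its pivot, which lies on the middle of the power box's top. The lever is 10 mm thick.
- screwdriver: Screwdriver lying on the bench. Not part of the job. Origin on its underside.
- pliers: Pliers with orange handles lying on the bench. Not part of the job. Origin on its underside.
- jar: Capped jar, 48 mm across, 70 mm tall. Not part of the job. Origin on its underside.
- flux_bottle: Bottle, 52 mm across, 130 mm tall. Not part of the job. Origin on its underside.
- brush: Brush lying on the bench. Not part of the job. Origin on its underside.
- tape_roll: Roll of tape lying flat, 90 mm across. Not part of the job. Origin on its underside.
- plate0_c (a point): Centre of a loose perforated aluminium plate (the plates are all alike): 86 mm long (its x), 36 mm wide (its y), 10 mm thick, with three rows of dark holes; 60 to 110 g. Two to four are present.
- plate1_c (a point): Centre of a loose perforated aluminium plate (the plates are all alike): 86 mm long (its x), 36 mm wide (its y), 10 mm thick, with three rows of dark holes; 60 to 110 g. Two to four are present.
- plate2_c (a point): Centre of a loose perforated aluminium plate (the plates are all alike): 86 mm long (its x), 36 mm wide (its y), 10 mm thick, with three rows of dark holes; 60 to 110 g. Two to four are present.
- plate3_c (a point): Centre of a loose perforated aluminium plate (the plates are all alike): 86 mm long (its x), 36 mm wide (its y), 10 mm thick, with three rows of dark holes; 60 to 110 g. Two to four are present.
There are look-alikes about, which are no part of the job. Leave any red look-alike of the powerbox alone. Leave any turquoise look-alike of the part that bears plate2_c alone.

How it is judged:
By the outcome, as a careful person would: the job done as asked, in the order asked, and still so for the second after the job is handed in, with the robot touching nothing.
Of plate0, plate1, plate2, plate3 only 2 to 4 are there at a start; the rules pass over those that are not, and their reading is None.
At some moment in a run one of plate0, plate1, plate2, plate3 may be knocked a few centimetres aside while the robot is not near it.
Once in a run the grip may slacken for a moment while it holds something.
It also fails if it takes over 210 s, if anything falls off the work surface, if the arm or the gripper's body presses on something with over 40 N, if the wrist force passes 120 N, or if a joint passes its speed limit or range.

## Working session

There is one attempt and no reset: what is moved stays moved. The work goes in short steps, Python scripts to look and compute and a tool call to move; the robot and the scene stay as the last step left them, time stands still between calls to the robot, and variables do not carry over. Pictures are saved under pics/ and viewed, about 12 in all and at most 16, crops included, and the job is handed in when it is done.

Besides the shell and the picture viewer there is one more tool, called after "Call:" as name(argument=value, ...) on one line, values as JSON. play_rows: Moves the arm, as the interface text tells. Shift numbers are shares of 15 cm and turn numbers shares of 2 pi rad, none past 1 either way. Its arguments: {"type":"object","properties":{"steps":{"type":"array","items":{"type":"object","properties":{"x":{"type":"number"},"y":{"type":"number"},"z":{"type":"number"},"wx":{"type":"number"},"wy":{"type":"number"},"wz":{"type":"number"}}}},"grip":{"type":"number"},"newtons":{"type":"number"}},"required":["steps"]}

```bash
mkdir -p pics
cat > h.py <<'E'
import numpy as np, cv2
from cell import *
from scipy.spatial.transform import Rotation as R
def world(name,d,P):
    v,u=np.mgrid[0:480,0:640]
    x=(u-P['cx'])/P['fx']*d; y=(v-P['cy'])/P['fy']*d
    p=np.stack([x,y,d],-1)
    return p@np.array(P['rotation']).T+np.array(P['eye'])
def snap(name,fn=None):
    im,d=capture(name); 
    if fn: cv2.imwrite('pics/'+fn,im[:,:,::-1])
    return im,d
E
python3 - <<'E'
from h import *
for n in ['top','side']:
    im,d=snap(n,n+'1.png'); P=camera_params(n); print(n,P)
    np.savez(''+n+'.npz',im=im,d=d,w=world(n,d,P))
print(camera_params('wrist')); print(get_state())
E
```

```text
top {'fx': 585.0355109522376, 'fy': 585.0355109522376, 'cx': 319.9741678024239, 'cy': 230.64204432774292, 'eye': array([ 398.73212075,  -10.50763814, 1624.75874698]), 'rotation': array([ 0.71320498, -0.6997277 ,  0.03491521, -0.02237705])}Traceback (most recent call last):
  File "<stdin>", line 4, in <module>
  File "h.py", line 8, in world
    return p@np.array(P['rotation']).T+np.array(P['eye'])
           ~^~~~~~~~~~~~~~~~~~~~~~~~~~
ValueError: matmul: Input operand 1 has a mismatch in its core dimension 0, with gufunc signature (n?,k),(k,m?)->(n?,m?) (size 4 is different from 3)
```

View pics/top1.png

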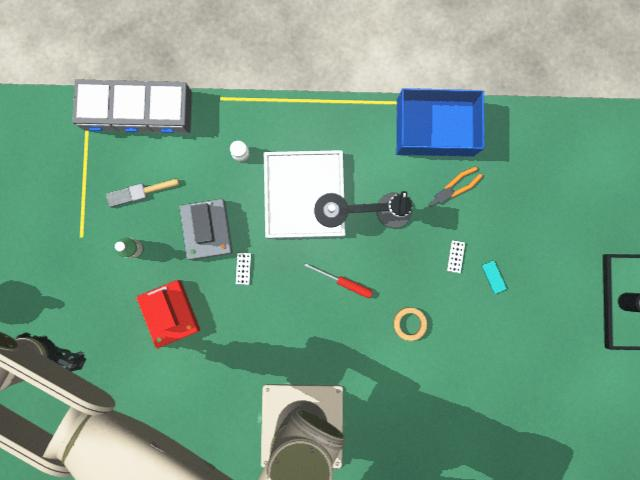

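The top view shows the light box at (305,195), the post at (398,207) and the ring light over the box at (331,210). The grey power box is at (205,229), and two plates are at (243,269) and (456,257). The red box and the turquoise plate are decoys. The camera rotation is a quaternion, so I'll fix that in the helper.

```bash
sed -i "s/np.array(P\['rotation'\]).T/R.from_quat(P['rotation']).as_matrix().T/" h.py
python3 - <<'E'
from h import *
for n in ['top','side']:
    im,d=snap(n,n+'1.png'); P=camera_params(n)
    w=world(n,d,P); np.savez(''+n+'.npz',im=im,d=d,w=w)
    if n=='side': print(P)
    if n=='top':
        for u,v in [(305,195),(331,210),(399,207),(205,222),(243,269),(456,257),(300,330),(404,196),(493,277),(280,230)]: print((u,v),w[v,u].round(0))
    else: pass
        
print(camera_params('wrist')); print(get_state())
E
```

```text
(305, 195) [628.   5.  19.]
(331, 210) [570. -62. 164.]
(399, 207) [ 581. -234.  163.]
(205, 222) [540. 264.  97.]
(243, 269) [420. 171.  16.]
(456, 257) [ 464. -417.    8.]
(300, 330) [256.  12.  -7.]
(404, 196) [ 608. -244.  177.]
(493, 277) [ 411. -517.   16.]
(280, 230) [528.  72.  30.]
{'fx': 466.1419209550137, 'fy': 466.1419209550137, 'cx': 318.58194486900345, 'cy': 235.1042663948958, 'eye': array([ 444.21158344, -817.08549808,  805.80402422]), 'rotation': array([ 0.9087054 , -0.04006329,  0.0080862 , -0.41543235])}
{'fx': 371.64829954431775, 'fy': 371.64829954431775, 'cx': 320.5257616875053, 'cy': 239.1081045938404, 'T_tool_cam': array([[ 1.82747132e-04, -9.66162342e-01, -2.57934672e-01,
         6.55334045e+01],
       [ 9.99999484e-01,  4.34260534e-04, -9.18136113e-04,
        -1.25017120e+00],
       [ 9.99079386e-04, -2.57934371e-01,  9.66161923e-01,
        -1.43075170e+02],
       [ 0.00000000e+00,  0.00000000e+00,  0.00000000e+00,
         1.00000000e+00]])}
{'time_s': 0.15, 'joints': array([ 1.09661286e+00,  1.31031452e-01,  1.48904885e+00,  3.19627908e-06,
        1.52300966e+00, -8.54037320e-02]), 'joint_velocities': array([-7.84355019e-04, -2.73742373e-03, -4.42999714e-03,  1.19766295e-04,
        2.00393133e-03, -6.71510896e-05]), 'joint_efforts': array([ 1.05472795e-03, -5.70067835e+01, -5.01156092e+01, -1.82355902e-04,
        9.86054074e-03,  3.59946995e-06]), 'ee_pos': array([227.21567074, 554.84108768, 230.44844006]), 'tcp_rot': array([ 1.93167954e-01,  9.81165420e-01, -7.19098149e-04, -2.08279944e-04]), 'contact_force': array([-0.03872661,  0.79261071,  0.15837679]), 'moment': array([ 0.01109003, -0.00368072,  0.03890652]), 'finger_gap': 85.82487959584205}
```

View pics/side1.png

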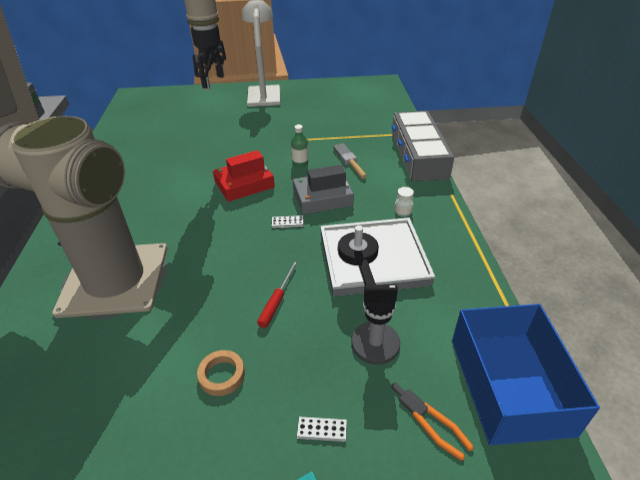

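The side view confirms exactly two plates, at (288,221) and (322,429), and an empty panel. Next I'll measure poses by intersecting pixel rays with the known heights.

```bash
cat >> h.py <<'E'
def ray(P,uv,z):
    uv=np.atleast_2d(uv).astype(float)
    r=np.c_[(uv[:,0]-P['cx'])/P['fx'],(uv[:,1]-P['cy'])/P['fy'],np.ones(len(uv))]@R.from_quat(P['rotation']).as_matrix().T
    e=np.array(P['eye']); return e+r*((z-e[2])/r[:,2])[:,None]
def rect(P,mask,box,z):
    m=np.zeros(mask.shape,np.uint8); u0,v0,u1,v1=box; m[v0:v1,u0:u1]=mask[v0:v1,u0:u1]
    n,l,s,c=cv2.connectedComponentsWithStats(m); k=1+s[1:,4].argmax()
    v,u=np.where(l==k)
    if z is None: return u,v
    p=ray(P,np.c_[u,v],z)[:,:2]
    (cx,cy),(a,b),t=cv2.minAreaRect(p.astype(np.float32))
    if a<b: a,b,t=b,a,t+90
    return np.round([cx,cy,a,b,(t+90)%180-90],1)
E
python3 - <<'E'
from h import *
f=np.load('top.npz'); im=f['im'].astype(int); w=f['w']; P=camera_params('top')
mx=im.max(2); mn=im.min(2); gray=(mx-mn<40)
V=mx
br=((mx>120)&gray).astype(np.uint8)
closed=lambda m,k:cv2.morphologyEx(m.astype(np.uint8),cv2.MORPH_CLOSE,np.ones((k,k),np.uint8))
print('plateA',rect(P,closed(br,5),(225,245,262,292),10))
print('plateB',rect(P,closed(br,5),(435,232,480,280),10))
print('box',rect(P,closed(br,3),(255,140,352,250),33))
g=im[:,:,1]-(im[:,:,0]+im[:,:,2])/2
ng=(g<15).astype(np.uint8)
print('pbox',rect(P,ng,(172,190,238,268),45))
for t in (8,12,20): print('lb ng',rect(P,(g<t).astype(np.uint8),(255,140,340,250),33),'pb',rect(P,(g<t).astype(np.uint8),(172,190,238,268),45))
c=im.astype(np.uint8)[:,:,::-1]
a=cv2.resize(c[185:285,165:265],(396,396),interpolation=cv2.INTER_CUBIC)
b=cv2.resize(c[170:250,310:430],(600,400),interpolation=cv2.INTER_CUBIC)[:, :396*1]
b2=cv2.resize(c[175:255,350:430],(396,396),interpolation=cv2.INTER_CUBIC)
cv2.imwrite('pics/crop1.png',np.hstack([a,b2]))
E
```

```text
plateA [421.7 171.7  85.1  38.4   1.1]
plateB [ 466.4 -415.4   87.    39.5   -8.8]
box [627.6   5.8 243.4 223.9   3. ]
pbox [525.8 271.8 151.  123.4  10.1]
lb ng [628.9  14.2 237.6 206.8   1.5] pb [525.9 271.7 149.8 121.2  10.1]
lb ng [628.8  14.6 237.9 206.8   1.3] pb [525.8 271.7 151.1 122.5   9.7]
lb ng [627.7  14.2 240.1 206.8   1.5] pb [525.4 271.5 151.8 124.3  10. ]
```

View pics/crop1.png

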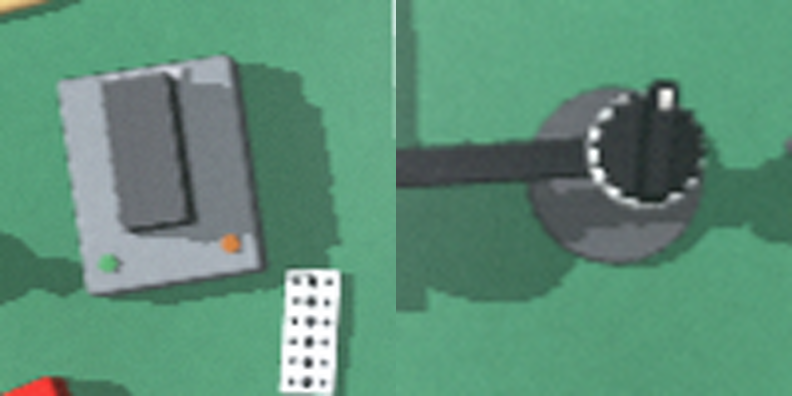

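Left crop: the power box is yawed about +10° with the guard towards its far end. Right crop: the post base is at px (395,210), the collar at (401,205), and the wing runs roughly from (404,192) to (401,215).

Run:
```python
from h import *
f=np.load('top.npz'); im=f['im'].astype(int); w=f['w']; d=f['d'];P=camera_params('top')
print('collar ring',ray(P,[401.3,205.3],138), 'base',ray(P,[394.8,210.4],5))
print('wing ends',ray(P,[[404.3,192.2],[401.3,215.4]],174))
# side cam refinement of handle & post
for u,v in [(331,210)]:
    s=im[200:222,318:346]; print(s.max(2)[::1,::2])
print('lamp head/hdl', ray(P,[331,209],167), ray(P,[331,210],119))
fs=np.load('side.npz'); Q=camera_params('side')
ims=fs['im'].astype(np.uint8)[:,:,::-1]
cv2.imwrite('pics/crop2.png',cv2.resize(ims[210:370,320:440],(600,600*160//120)[:2],interpolation=cv2.INTER_CUBIC)[:600])
# heights from guard/powerbox depth
ws=fs['w']
print('bench z', np.median(w[340:360,500:560,2]), np.median(ws[240:260,470:480],axis=(0,1)))
```

```text
collar ring [[ 589.11304542 -243.24325623  138.        ]] base [[ 591.42764655 -245.96557054    5.        ]]
wing ends [[ 617.74511581 -244.91848741  174.        ]
 [ 559.07882763 -237.78752414  174.        ]]
[[ 96  92  92  88  87  88  86  88  82  86  89  84  81  80]
 [ 93  94  92  90  91  93  89  88  84  87  88  84  84  80]
 [ 92  92  92  93  87 143 210 193 117  86  84  83  84  84]
 [ 92  91  90  90 122 214 222 219 211 116  87  82  84  80]
 [ 89  92  91  89 197 220 229 247 210 178  85  83  83  81]
 [ 92  91  90 122 219 228 251 253 235 216 117  84  85  81]
 [ 92  91  90 177 222 243 253 253 247 220 163  83  82  78]
 [ 90  92  92 201 220 244 254 253 251 219 171  82  84  83]
 [ 88  90  92 204 221 236 254 254 252 217 180  77  74  76]
 [ 90  91  91 205 219 202 254 254 242 216 181  78  78  77]
 [ 91  89  92 205 220 174 231 246 193 215 180  78  78  75]
 [ 89  88  87 194 220 196 152 155 195 218 171  76  76  72]
 [ 92  91  89 192 222 219 142 147 214 217 161  76  76  76]
 [ 92  93  90 147 222 218 210 215 220 219 121  78  75  75]
 [ 90  90  90 110 221 219 220 221 220 203  90  80  77  75]
 [ 93  90  90  91 171 222 220 218 221 139  87  82  84  79]
 [ 92  91  88  90 103 199 220 221 194  93  84  85  85  81]
 [ 89  89  86  88  91 110 136 130 108  87  87  83  83  77]
 [ 93  90  90  88  88  88  92  89  85  87  85  83  83  80]
 [ 93  89  89  89  87  85  89  88  86  83  83  83  82  75]
 [ 86  87  89  87  92  87  85  87  85  87  81  81  80  80]
 [134  90  89  88  90  84  87  86  79  83  85  79  79 118]]
lamp head/hdl [[572.40409773 -61.95431252 167.        ]] [[575.51568959 -63.69212394 119.        ]]
bench z -0.7827875294583464 [ 8.90948368e+02  1.64186898e+01 -8.71271166e-02]
```

View pics/crop2.png

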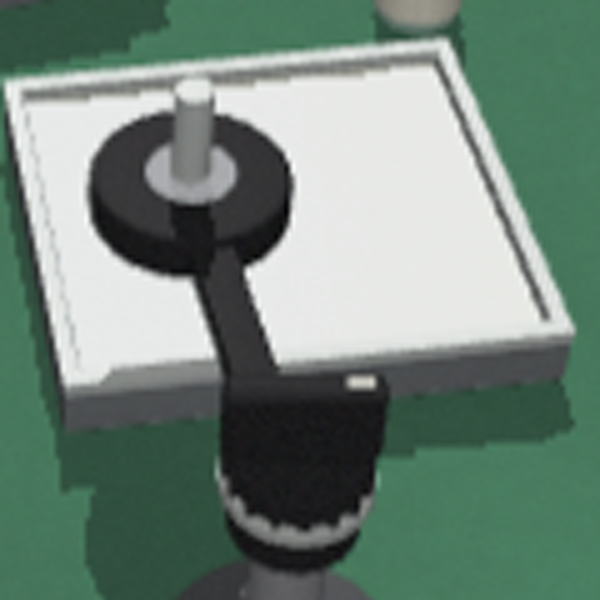

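```bash
cat >> h.py <<'E'
import json
def down(yh,tilt=0):
    """tool down, jaw (tool y) heading yh deg in world; tilt about tool y (deg)"""
    p=np.radians(yh+90); c,s=np.cos(p),np.sin(p)
    return R.from_matrix(np.array([[c,s,0],[s,-c,0],[0,0,-1]]))*R.from_euler('y',tilt,degrees=True)
def plan(wps,step=36,ang=6.5,hold=0):
    """wps: (x,y,z,yh[,tilt]); prints calls of rows (shares, tool axes at call start)"""
    s=get_state(); p=np.array(s['ee_pos']); q=R.from_quat(s['tcp_rot']); path=[]
    for w in wps:
        t=np.array(w[:3],float); Q=down(*w[3:]); rv=(q.inv()*Q).as_rotvec()
        n=int(max(1,np.ceil(np.linalg.norm(t-p)/step),np.ceil(np.degrees(np.linalg.norm(rv))/ang)))
        for k in range(1,n+1): path.append((p+(t-p)*k/n, q*R.from_rotvec(rv*k/n)))
        p,q=t,Q
    path+= [path[-1]]*hold
    p=np.array(s['ee_pos']); q=R.from_quat(s['tcp_rot'])
    i=0
    while i<len(path):
        rows=[]
        j=i
        while j<len(path) and j<i+5:
            d=q.inv().apply(path[j][0]-p)/150; r=(q.inv()*path[j][1]).as_rotvec()/(2*np.pi)
            if abs(d).max()>1: break
            row={k:round(float(v),3) for k,v in zip(['x','y','z','wx','wy','wz'],[*d,*r]) if abs(v)>=.0005}
            rows.append(row); j+=1
        last=rows[-1]; g=lambda k:last.get(k,0)
        p=p+q.apply(np.array([g('x'),g('y'),g('z')])*150); q=q*R.from_rotvec(np.array([g('wx'),g('wy'),g('wz')])*2*np.pi)
        print(json.dumps(rows).replace('"','').replace(' ','')); i=j
E
python3 - <<'E'
from h import *
plan([(577,-63,230,3),(577,-63,131,3)],step=40,ang=6.8)
E
```

```text
[{x:-0.207,y:-0.163,wz:0.01},{x:-0.413,y:-0.325,z:0.001,wz:0.02},{x:-0.62,y:-0.488,z:0.001,wz:0.03},{x:-0.826,y:-0.651,z:0.002,wz:0.04}]
[{x:-0.241,y:-0.106,wz:0.01},{x:-0.482,y:-0.212,wz:0.02},{x:-0.722,y:-0.318,z:0.001,wz:0.03},{x:-0.963,y:-0.424,z:0.001,wz:0.04}]
[{x:-0.259,y:-0.043,wz:0.01},{x:-0.519,y:-0.086,z:0.001,wz:0.02},{x:-0.778,y:-0.129,z:0.001,wz:0.03}]
[{x:-0.263,y:0.006,z:0.001,wz:0.01},{x:-0.526,y:0.013,z:0.001,wz:0.02},{x:-0.789,y:0.019,z:0.001,wz:0.03}]
[{x:-0.257,y:0.056,z:0.001,wz:0.01},{x:-0.514,y:0.111,z:0.001,wz:0.02},{x:-0.771,y:0.167,z:0.001,wz:0.03}]
[{x:-0.242,y:0.102,z:0.001,wz:0.01},{x:-0.242,y:0.102,z:0.221,wz:0.01},{x:-0.241,y:0.103,z:0.441,wz:0.01},{x:-0.241,y:0.103,z:0.661,wz:0.01}]
```

Call:
play_rows(steps=[{"x": -0.207, "y": -0.163, "wz": 0.01}, {"x": -0.413, "y": -0.325, "z": 0.001, "wz": 0.02}, {"x": -0.62, "y": -0.488, "z": 0.001, "wz": 0.03}, {"x": -0.826, "y": -0.651, "z": 0.002, "wz": 0.04}], grip=-0.1, newtons=25)

```text
invalid input
```

Call:
play_rows(steps=[{"x": -0.241, "y": -0.106, "wz": 0.01}, {"x": -0.482, "y": -0.212, "wz": 0.02}, {"x": -0.722, "y": -0.318, "z": 0.001, "wz": 0.03}, {"x": -0.963, "y": -0.424, "z": 0.001, "wz": 0.04}])

```text
invalid input
```

Call:
play_rows(steps=[{"x": -0.259, "y": -0.043, "wz": 0.01}, {"x": -0.519, "y": -0.086, "z": 0.001, "wz": 0.02}, {"x": -0.778, "y": -0.129, "z": 0.001, "wz": 0.03}])

```text
invalid input
```

Call:
play_rows(steps=[{"x": -0.263, "y": 0.006, "wz": 0.01}, {"x": -0.526, "y": 0.013, "wz": 0.02}, {"x": -0.789, "y": 0.019, "wz": 0.03}])

```text
invalid input
```

Call:
play_rows(steps=[{"x": -0.257, "y": 0.056, "wz": 0.01}, {"x": -0.514, "y": 0.111, "wz": 0.02}, {"x": -0.771, "y": 0.167, "wz": 0.03}])

```text
invalid input
```

Call:
play_rows(steps=[{"x": -0.242, "y": 0.102, "wz": 0.01}, {"x": -0.242, "y": 0.102, "wz": 0.01}, {"x": -0.242, "y": 0.102, "wz": 0.01}])

```text
invalid input
```

Call:
play_rows(steps=[{"x": -0.2, "y": -0.16, "z": 0, "wx": 0, "wy": 0, "wz": 0.01}, {"x": -0.41, "y": -0.33, "z": 0, "wx": 0, "wy": 0, "wz": 0.02}, {"x": -0.62, "y": -0.49, "z": 0, "wx": 0, "wy": 0, "wz": 0.03}, {"x": -0.83, "y": -0.65, "z": 0, "wx": 0, "wy": 0, "wz": 0.04}], grip=-0.1, newtons=25)

```text
time_s: 0.48
ee_pos: [305.8, 416.3, 230.7]
tcp_rot: [0.316, 0.949, -0.0, -0.0]
contact_force: [1.7, -0.0, 0.3]
finger_gap: 39.3
```

```bash
sed -i "s/ if abs(v)>=.0005}/}/; s/print(json.dumps(rows).*; i=j/print(json.dumps(rows).replace(' ','')); i=j/" h.py
python3 - <<'E'
from h import *
plan([(577,-63,230,3)],step=40,ang=6.8)
E
```

```text
[{"x":-0.24,"y":-0.105,"z":0.0,"wx":-0.0,"wy":0.0,"wz":0.01},{"x":-0.48,"y":-0.211,"z":0.001,"wx":-0.0,"wy":0.0,"wz":0.02},{"x":-0.72,"y":-0.316,"z":0.001,"wx":-0.0,"wy":0.0,"wz":0.03},{"x":-0.96,"y":-0.422,"z":0.002,"wx":-0.0,"wy":0.0,"wz":0.04}]
[{"x":-0.259,"y":-0.042,"z":0.0,"wx":-0.0,"wy":0.0,"wz":0.01},{"x":-0.518,"y":-0.084,"z":0.001,"wx":-0.0,"wy":0.0,"wz":0.02},{"x":-0.777,"y":-0.127,"z":0.001,"wx":-0.0,"wy":0.0,"wz":0.03}]
[{"x":-0.262,"y":0.007,"z":0.001,"wx":-0.0,"wy":0.0,"wz":0.01},{"x":-0.524,"y":0.014,"z":0.001,"wx":-0.0,"wy":0.0,"wz":0.02},{"x":-0.786,"y":0.021,"z":0.001,"wx":-0.0,"wy":0.0,"wz":0.03}]
[{"x":-0.256,"y":0.055,"z":0.001,"wx":-0.0,"wy":0.0,"wz":0.01},{"x":-0.513,"y":0.111,"z":0.001,"wx":-0.0,"wy":0.0,"wz":0.02},{"x":-0.769,"y":0.167,"z":0.002,"wx":-0.0,"wy":0.0,"wz":0.03}]
[{"x":-0.241,"y":0.103,"z":0.0,"wx":-0.0,"wy":0.0,"wz":0.009}]
```

Call:
play_rows(steps=[{"x": -0.241, "y": -0.105, "z": 0, "wx": 0, "wy": 0, "wz": 0.011}, {"x": -0.482, "y": -0.212, "z": 0, "wx": 0, "wy": 0, "wz": 0.02}, {"x": -0.722, "y": -0.318, "z": 0, "wx": 0, "wy": 0, "wz": 0.03}, {"x": -0.963, "y": -0.424, "z": 0, "wx": 0, "wy": 0, "wz": 0.04}])

```text
time_s: 0.82
ee_pos: [383.9, 278.8, 231.2]
tcp_rot: [0.432, 0.902, -0.0, -0.0]
contact_force: [0.1, 0.7, 0.5]
finger_gap: 38.5
```

Three decimals are accepted as long as every key is present.

Call:
play_rows(steps=[{"x": -0.259, "y": -0.042, "z": 0, "wx": 0, "wy": 0, "wz": 0.01}, {"x": -0.518, "y": -0.084, "z": 0, "wx": 0, "wy": 0, "wz": 0.02}, {"x": -0.777, "y": -0.127, "z": 0.001, "wx": 0, "wy": 0, "wz": 0.03}])

```text
time_s: 1.07
ee_pos: [442.4, 176.0, 231.1]
tcp_rot: [0.515, 0.857, 0.0, 0.0]
contact_force: [0.5, 1.3, -0.2]
finger_gap: 38.0
```

Call:
play_rows(steps=[{"x": -0.262, "y": 0.007, "z": 0, "wx": 0, "wy": 0, "wz": 0.01}, {"x": -0.524, "y": 0.014, "z": 0, "wx": 0, "wy": 0, "wz": 0.02}, {"x": -0.786, "y": 0.021, "z": 0.001, "wx": 0, "wy": 0, "wz": 0.03}])

```text
time_s: 1.32
ee_pos: [500.7, 73.4, 230.9]
tcp_rot: [0.594, 0.805, 0.0, -0.0]
contact_force: [1.5, 1.1, 0.3]
finger_gap: 38.6
```

Call:
play_rows(steps=[{"x": -0.256, "y": 0.055, "z": 0, "wx": 0, "wy": 0, "wz": 0.01}, {"x": -0.513, "y": 0.111, "z": 0, "wx": 0, "wy": 0, "wz": 0.02}, {"x": -0.769, "y": 0.167, "z": 0.001, "wx": 0, "wy": 0, "wz": 0.03}])

```text
time_s: 1.57
ee_pos: [559.0, -29.2, 230.6]
tcp_rot: [0.667, 0.745, -0.0, -0.0]
contact_force: [0.2, 1.0, 0.4]
finger_gap: 38.3
```

Call:
play_rows(steps=[{"x": -0.241, "y": 0.103, "z": 0, "wx": 0, "wy": 0, "wz": 0.009}, {"x": -0.241, "y": 0.103, "z": 0, "wx": 0, "wy": 0, "wz": 0.009}, {"x": -0.241, "y": 0.103, "z": 0, "wx": 0, "wy": 0, "wz": 0.009}])

```text
time_s: 1.82
ee_pos: [578.1, -63.5, 229.7]
tcp_rot: [0.688, 0.726, -0.001, -0.001]
contact_force: [-0.1, -0.2, 0.4]
finger_gap: 38.2
```

```bash
cat >> h.py <<'E'
def wray(u,v,z):
    """wrist pixel -> world point on plane z, current pose"""
    s=get_state(); P=camera_params('wrist'); T=np.array(P['T_tool_cam'])
    x,y=(u-P['cx']),(v-P['cy']); r=np.hypot(x,y); th=r/P['fx']
    d=np.array([np.sin(th)*x/max(r,1e-9),np.sin(th)*y/max(r,1e-9),np.cos(th)])
    Q=R.from_quat(s['tcp_rot']); d=Q.apply(T[:3,:3]@d); o=np.array(s['ee_pos'])+Q.apply(T[:3,3])
    return o+d*(z-o[2])/d[2]
E
python3 - <<'E'
from h import *
s=get_state(); print(s['ee_pos'],s['joints'])
snap('wrist','w1.png')
E
```

```text
[578.11439019 -63.47498102 229.72852632] [-1.97469588e-01  8.33556440e-02  1.54146117e+00 -6.00953118e-05
  1.51859918e+00 -2.51413367e-01]
```

View pics/w1.png

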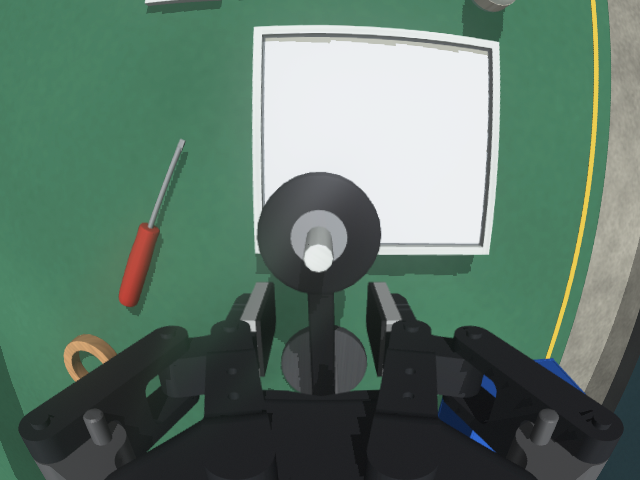

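The wrist view shows the pin top at (318,259), between the pads. The rim's outer corners are at (253,27), (499,41), (489,254) and (254,254).

Run:
```python
from h import *
print('pin top',wray(318,259,167),'disc',wray(319,237,121))
c=[wray(*q,33) for q in [(253,27),(499,41),(489,254),(254,254)]]
for a in c: print(a.round(1))
m=np.mean(c,0);print('box centre',m, [round(float(np.linalg.norm(c[i]-c[(i+1)%4]))) for i in range(4)])
d=c[1]-c[0]; print('yaw',np.degrees(np.arctan2(d[1],d[0]))); d=c[2]-c[3];print('yaw',np.degrees(np.arctan2(d[1],d[0])))
print('base',wray(325,361,6))
px,py=577.5,-63; 
# arc about post C
C=np.array([590,-244.]); 
plan([(577.5,-63.5,131,3)],step=30)
```

```text
pin top [575.41234202 -65.19036426 167.        ] disc [575.62821997 -63.94675978 121.        ]
[504.5 109.2  33. ]
[741.3 121.8  33. ]
[751.9 -94.9  33. ]
[ 514.3 -107.5   33. ]
box centre [628.02274562   7.15151855  33.        ] [237, 217, 238, 217]
yaw 3.03480468337119
yaw 3.033675080339067
base [ 591.6979465  -242.91455652    6.        ]
[{"x":-0.003,"y":-0.0,"z":0.165,"wx":-0.0,"wy":-0.0,"wz":0.0},{"x":-0.005,"y":-0.001,"z":0.33,"wx":-0.0,"wy":-0.0,"wz":0.0},{"x":-0.008,"y":-0.001,"z":0.495,"wx":-0.0,"wy":-0.0,"wz":0.0},{"x":-0.01,"y":-0.001,"z":0.66,"wx":-0.0,"wy":-0.0,"wz":0.001}]
```

The light box measures 237×217 mm, which matches the spec, so its centre is (628.0, 7.1) with 3.0° yaw. The pin is about 180 mm from the post, also as given. I'll descend around the pin and plan the swing.

Call:
play_rows(steps=[{"x": -0.002, "y": -0.015, "z": 0.165, "wx": 0, "wy": 0, "wz": 0}, {"x": -0.003, "y": -0.015, "z": 0.33, "wx": 0, "wy": 0, "wz": 0}, {"x": -0.005, "y": -0.015, "z": 0.495, "wx": 0, "wy": 0, "wz": 0}, {"x": -0.006, "y": -0.015, "z": 0.66, "wx": 0, "wy": 0, "wz": 0}, {"x": -0.006, "y": -0.015, "z": 0.66, "wx": 0, "wy": 0, "wz": 0}])

```text
time_s: 2.28
ee_pos: [571.7, -60.2, 126.1]
tcp_rot: [0.686, 0.728, -0.002, -0.004]
contact_force: [-1.3, 0.4, -0.5]
finger_gap: 38.1
```

Run:
```python
from h import *
C=np.array([591,-244.])
w=[]
for f in np.linspace(94.9,183,15)[1:]:
    a=np.radians(f); w.append((C[0]+180*np.cos(a),C[1]+180*np.sin(a),131,f-92))
plan(w)
print(get_state()['ee_pos'],get_state()['contact_force'])
```

```text
[{"x":-0.042,"y":-0.107,"z":-0.032,"wx":-0.001,"wy":-0.0,"wz":-0.016},{"x":-0.067,"y":-0.237,"z":-0.031,"wx":-0.001,"wy":-0.001,"wz":-0.034},{"x":-0.106,"y":-0.362,"z":-0.03,"wx":-0.001,"wy":-0.001,"wz":-0.051},{"x":-0.158,"y":-0.483,"z":-0.029,"wx":-0.001,"wy":-0.001,"wz":-0.069},{"x":-0.224,"y":-0.597,"z":-0.028,"wx":-0.001,"wy":-0.001,"wz":-0.086}]
[{"x":-0.011,"y":-0.131,"z":-0.0,"wx":-0.0,"wy":0.0,"wz":-0.017},{"x":-0.037,"y":-0.26,"z":0.0,"wx":-0.0,"wy":0.0,"wz":-0.035},{"x":-0.077,"y":-0.386,"z":0.0,"wx":-0.0,"wy":0.0,"wz":-0.052},{"x":-0.131,"y":-0.506,"z":0.001,"wx":-0.0,"wy":0.0,"wz":-0.07},{"x":-0.198,"y":-0.62,"z":0.001,"wx":-0.0,"wy":0.0,"wz":-0.087}]
[{"x":-0.012,"y":-0.131,"z":0.0,"wx":-0.0,"wy":-0.0,"wz":-0.018},{"x":-0.038,"y":-0.26,"z":0.0,"wx":-0.0,"wy":-0.0,"wz":-0.035},{"x":-0.079,"y":-0.385,"z":0.001,"wx":-0.0,"wy":-0.0,"wz":-0.053},{"x":-0.133,"y":-0.506,"z":0.001,"wx":-0.0,"wy":-0.0,"wz":-0.07}]
[571.69329705 -60.2395923  126.05181453] [-1.29012366  0.40428905 -0.45086294]
```

The pose is about 5 mm off what I commanded, so I'll hold for a few rows to see whether that is transient.

Call:
play_rows(steps=[{"x": 0, "y": 0, "z": 0, "wx": 0, "wy": 0, "wz": 0}, {"x": 0, "y": 0, "z": 0, "wx": 0, "wy": 0, "wz": 0}, {"x": 0, "y": 0, "z": 0, "wx": 0, "wy": 0, "wz": 0}])

```text
time_s: 2.53
ee_pos: [577.2, -62.2, 134.5]
tcp_rot: [0.686, 0.727, 0.001, 0.002]
contact_force: [-0.1, 0.0, -0.9]
finger_gap: 38.1
```

Run:
```python
from h import *
s=get_state();print(s['ee_pos'],s['contact_force'],s['joint_velocities'],s['joint_efforts'],s['joints'])
```

```text
[577.20614754 -62.21317136 134.4630597 ] [-0.12922167  0.02667085 -0.93344756] [-0.00354399 -0.0008356  -0.00334731 -0.00010288 -0.00355371 -0.00027158] [ 1.23399775e-01 -5.40818095e+01 -4.67143464e+01  1.05640976e-02
  5.32880542e-02 -1.31245038e-04] [-1.95689291e-01  1.40062123e-01  1.65727640e+00  2.18719939e-05
  1.34059655e+00 -2.53825119e-01]
```

Call:
play_rows(steps=[{"x": -0.029, "y": -0.13, "z": 0.02, "wx": 0, "wy": 0, "wz": -0.016}, {"x": -0.054, "y": -0.26, "z": 0.02, "wx": 0, "wy": 0, "wz": -0.034}, {"x": -0.093, "y": -0.39, "z": 0.02, "wx": 0, "wy": 0, "wz": -0.051}, {"x": -0.145, "y": -0.52, "z": 0.02, "wx": 0, "wy": 0, "wz": -0.069}, {"x": -0.211, "y": -0.634, "z": 0.02, "wx": 0, "wy": 0, "wz": -0.086}])

```text
time_s: 2.95
ee_pos: [483.1, -99.6, 131.0]
tcp_rot: [0.465, 0.885, 0.001, 0.002]
contact_force: [1.2, -0.5, 0.1]
finger_gap: 38.4
```

Call:
play_rows(steps=[{"x": -0.011, "y": -0.131, "z": 0, "wx": 0, "wy": 0, "wz": -0.017}, {"x": -0.037, "y": -0.26, "z": 0, "wx": 0, "wy": 0, "wz": -0.035}, {"x": -0.077, "y": -0.386, "z": 0, "wx": 0, "wy": 0, "wz": -0.052}, {"x": -0.131, "y": -0.506, "z": 0, "wx": 0, "wy": 0, "wz": -0.07}, {"x": -0.198, "y": -0.62, "z": 0, "wx": 0, "wy": 0, "wz": -0.087}])

```text
time_s: 3.37
ee_pos: [423.0, -177.2, 131.1]
tcp_rot: [0.209, 0.978, -0.0, 0.002]
contact_force: [0.5, 0.5, 0.3]
finger_gap: 38.1
```

Call:
play_rows(steps=[{"x": -0.012, "y": -0.131, "z": 0, "wx": 0, "wy": 0, "wz": -0.018}, {"x": -0.038, "y": -0.26, "z": 0, "wx": 0, "wy": 0, "wz": -0.035}, {"x": -0.079, "y": -0.385, "z": 0, "wx": 0, "wy": 0, "wz": -0.053}, {"x": -0.079, "y": -0.385, "z": 0, "wx": 0, "wy": 0, "wz": -0.053}, {"x": -0.079, "y": -0.385, "z": 0, "wx": 0, "wy": 0, "wz": -0.053}])

```text
time_s: 3.78
ee_pos: [410.2, -235.1, 130.7]
tcp_rot: [0.049, 0.999, -0.001, 0.001]
contact_force: [-0.2, 0.3, 0.2]
finger_gap: 38.5
```

Run:
```python
from h import *
s=get_state();print(s['ee_pos'],s['contact_force'],s['moment'],s['joints'],np.degrees(np.arctan2(s['ee_pos'][1]+244,s['ee_pos'][0]-591)),np.hypot(s['ee_pos'][1]+244,s['ee_pos'][0]-591))
C=np.array([591,-244.])
plan([(C[0]+180*np.cos(a),C[1]+180*np.sin(a),131,np.degrees(a)-95) for a in np.radians([182,184,186,188])])
```

```text
[ 410.20156489 -235.07849297  130.70180633] [-0.2357317   0.31782805  0.21369202] [-0.04135729  0.02672425 -0.06360738] [-6.29013083e-01 -1.50653877e-01  1.95407826e+00  1.53324081e-04
  1.33514224e+00 -2.10273993e+00] 177.1750285298404 181.01841736376466
[{"x":-0.016,"y":-0.1,"z":-0.002,"wx":-0.0,"wy":0.0,"wz":-0.007},{"x":-0.022,"y":-0.142,"z":-0.002,"wx":-0.0,"wy":0.0,"wz":-0.013},{"x":-0.03,"y":-0.183,"z":-0.002,"wx":-0.0,"wy":0.0,"wz":-0.018},{"x":-0.039,"y":-0.224,"z":-0.002,"wx":-0.0,"wy":0.0,"wz":-0.024}]
```

Call:
play_rows(steps=[{"x": -0.016, "y": -0.1, "z": 0, "wx": 0, "wy": 0, "wz": -0.007}, {"x": -0.022, "y": -0.142, "z": 0, "wx": 0, "wy": 0, "wz": -0.013}, {"x": -0.022, "y": -0.142, "z": 0, "wx": 0, "wy": 0, "wz": -0.013}, {"x": -0.022, "y": -0.142, "z": 0, "wx": 0, "wy": 0, "wz": -0.013}])

```text
time_s: 4.12
ee_pos: [411.2, -254.9, 129.5]
tcp_rot: [0.007, 1.0, -0.0, 0.0]
contact_force: [0.1, 0.3, 0.6]
finger_gap: 38.7
```

Call:
play_rows(steps=[{"x": -0.003, "y": -0.02, "z": 0, "wx": 0, "wy": 0, "wz": 0}, {"x": -0.006, "y": -0.04, "z": 0, "wx": 0, "wy": 0, "wz": 0}, {"x": -0.006, "y": -0.04, "z": 0, "wx": 0, "wy": 0, "wz": 0}])

```text
time_s: 4.37
ee_pos: [411.3, -256.0, 128.9]
tcp_rot: [0.006, 1.0, 0.005, -0.001]
contact_force: [-5.9, 27.1, 17.2]
finger_gap: 38.1
```

Call:
play_rows(steps=[{"x": -0.003, "y": -0.02, "z": 0, "wx": 0, "wy": 0, "wz": 0}, {"x": -0.006, "y": -0.04, "z": 0, "wx": 0, "wy": 0, "wz": 0}, {"x": -0.006, "y": -0.04, "z": 0, "wx": 0, "wy": 0, "wz": 0}])

```text
time_s: 4.62
ee_pos: [411.2, -256.2, 128.6]
tcp_rot: [0.005, 1.0, 0.01, -0.003]
contact_force: [-13.7, 56.7, 34.1]
finger_gap: 38.7
```

The arm is hard on its stop, with the force rising sharply to 57 N and no further motion. I'll back off to centre the pin between the pads and rise.

Call:
play_rows(steps=[{"x": 0.006, "y": 0.05, "z": 0, "wx": 0, "wy": 0, "wz": 0}, {"x": 0.01, "y": 0.1, "z": 0, "wx": 0, "wy": 0, "wz": 0}, {"x": 0.01, "y": 0.12, "z": 0, "wx": 0, "wy": 0, "wz": 0}, {"x": 0.01, "y": 0.12, "z": 0, "wx": 0, "wy": 0, "wz": 0}, {"x": 0.01, "y": 0.12, "z": 0, "wx": 0, "wy": 0, "wz": 0}])

```text
time_s: 5.03
ee_pos: [411.3, -249.6, 129.1]
tcp_rot: [0.006, 1.0, -0.0, 0.0]
contact_force: [0.0, 0.7, 0.2]
finger_gap: 38.6
```

Call:
play_rows(steps=[{"x": 0, "y": 0, "z": -0.15, "wx": 0, "wy": 0, "wz": 0}, {"x": 0, "y": 0, "z": -0.3, "wx": 0, "wy": 0, "wz": 0}, {"x": 0, "y": 0, "z": -0.45, "wx": 0, "wy": 0, "wz": 0}, {"x": 0, "y": 0, "z": -0.66, "wx": 0, "wy": 0, "wz": 0}, {"x": 0, "y": 0, "z": -0.66, "wx": 0, "wy": 0, "wz": 0}])

```text
time_s: 5.45
ee_pos: [413.4, -251.9, 234.7]
tcp_rot: [0.007, 1.0, -0.003, 0.004]
contact_force: [1.2, -0.1, 1.6]
finger_gap: 38.3
```

Run:
```python
from h import *
s=get_state();print(s['ee_pos'],s['contact_force'])
im,d=snap('top'); im2,d2=snap('side')
cv2.imwrite('pics/c3.png',np.hstack([cv2.resize(im[170:290,340:440],(400,480)),cv2.resize(im2[230:370,300:417],(400,480))])[:,:,::-1])
plan([(590,-243,240,83)],step=38)
```

```text
[ 413.38788392 -251.88182006  234.68754339] [ 1.1758996  -0.10351312  1.63931502]
[{"x":-0.237,"y":0.013,"z":-0.013,"wx":-0.0,"wy":0.0,"wz":0.003},{"x":-0.475,"y":0.027,"z":-0.026,"wx":-0.0,"wy":0.0,"wz":0.007},{"x":-0.712,"y":0.04,"z":-0.039,"wx":-0.0,"wy":0.0,"wz":0.01},{"x":-0.949,"y":0.053,"z":-0.052,"wx":-0.0,"wy":0.0,"wz":0.014}]
[{"x":-0.235,"y":0.034,"z":-0.013,"wx":-0.0,"wy":0.001,"wz":0.003}]
```

View pics/c3.png

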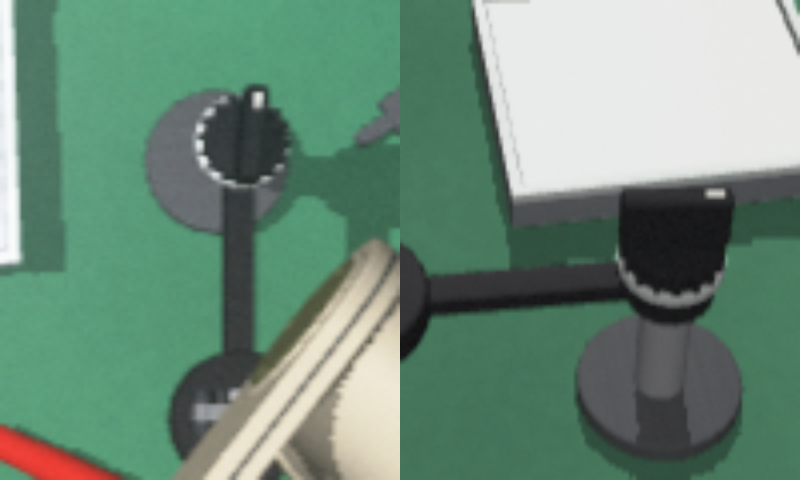

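The light is parked on the robot's side and the wing hasn't moved, still at about −7°. Next is the collar.

Call:
play_rows(steps=[{"x": -0.237, "y": 0.013, "z": 0, "wx": 0, "wy": 0, "wz": 0.003}, {"x": -0.475, "y": 0.027, "z": 0, "wx": 0, "wy": 0, "wz": 0.007}, {"x": -0.712, "y": 0.04, "z": 0, "wx": 0, "wy": 0, "wz": 0.01}, {"x": -0.949, "y": 0.053, "z": 0, "wx": 0, "wy": 0, "wz": 0.014}])

```text
time_s: 5.88
ee_pos: [554.3, -243.1, 225.9]
tcp_rot: [0.051, 0.999, 0.0, -0.001]
contact_force: [0.3, -0.0, 0.4]
finger_gap: 38.3
```

Call:
play_rows(steps=[{"x": -0.235, "y": 0.034, "z": 0, "wx": 0, "wy": 0, "wz": 0.003}, {"x": -0.235, "y": 0.034, "z": 0, "wx": 0, "wy": 0, "wz": 0.003}, {"x": -0.235, "y": 0.034, "z": 0, "wx": 0, "wy": 0, "wz": 0.003}, {"x": -0.235, "y": 0.034, "z": 0, "wx": 0, "wy": 0, "wz": 0.003}, {"x": -0.235, "y": 0.034, "z": 0, "wx": 0, "wy": 0, "wz": 0.003}])

```text
time_s: 6.3
ee_pos: [588.1, -241.9, 227.5]
tcp_rot: [0.06, 0.998, 0.0, -0.0]
contact_force: [-0.1, -0.0, -0.6]
finger_gap: 38.7
```

Run:
```python
from h import *
s=get_state();print(s['ee_pos'],s['joints'])
plan([(590,-243,144,83)],step=25,hold=2)
```

```text
[ 588.07342216 -241.86715692  227.47914864] [-4.70635907e-01  2.29138355e-01  1.38455198e+00 -2.95334735e-04
  1.52865002e+00 -1.92213503e+00]
[{"x":-0.004,"y":-0.001,"z":0.139,"wx":-0.0,"wy":-0.0,"wz":0.0},{"x":-0.007,"y":-0.003,"z":0.278,"wx":-0.0,"wy":-0.0,"wz":0.0},{"x":-0.011,"y":-0.004,"z":0.417,"wx":-0.0,"wy":-0.0,"wz":0.0},{"x":-0.014,"y":-0.006,"z":0.557,"wx":-0.0,"wy":-0.0,"wz":0.0},{"x":-0.014,"y":-0.006,"z":0.557,"wx":-0.0,"wy":-0.0,"wz":0.0}]
[{"x":-0.0,"y":0.0,"z":-0.0,"wx":-0.0,"wy":-0.0,"wz":0.0}]
```

Call:
play_rows(steps=[{"x": -0.004, "y": -0.001, "z": 0.139, "wx": 0, "wy": 0, "wz": 0}, {"x": -0.007, "y": -0.003, "z": 0.278, "wx": 0, "wy": 0, "wz": 0}, {"x": -0.011, "y": -0.005, "z": 0.417, "wx": 0, "wy": 0, "wz": 0}, {"x": -0.014, "y": -0.006, "z": 0.55, "wx": 0, "wy": 0, "wz": 0}, {"x": -0.014, "y": -0.006, "z": 0.55, "wx": 0, "wy": 0, "wz": 0}])

```text
time_s: 6.72
ee_pos: [587.7, -242.0, 141.1]
tcp_rot: [0.06, 0.998, 0.001, -0.003]
contact_force: [-0.5, 0.6, -1.0]
finger_gap: 38.4
```

Call:
play_rows(steps=[{"x": 0, "y": 0, "z": 0, "wx": 0, "wy": 0, "wz": 0}, {"x": 0, "y": 0, "z": 0, "wx": 0, "wy": 0, "wz": 0}, {"x": 0, "y": 0, "z": 0, "wx": 0, "wy": 0, "wz": 0}])

```text
time_s: 6.97
ee_pos: [592.0, -243.4, 148.0]
tcp_rot: [0.059, 0.998, -0.001, 0.002]
contact_force: [0.2, 0.9, 0.9]
finger_gap: 38.0
```

Call:
play_rows(steps=[{"x": 0, "y": 0, "z": 0, "wx": 0, "wy": 0, "wz": 0}, {"x": 0, "y": 0, "z": 0, "wx": 0, "wy": 0, "wz": 0}, {"x": 0, "y": 0, "z": 0, "wx": 0, "wy": 0, "wz": 0}, {"x": 0, "y": 0, "z": 0, "wx": 0, "wy": 0, "wz": 0}], grip=-1, newtons=25)

```text
time_s: 7.3
ee_pos: [591.5, -244.1, 147.2]
tcp_rot: [0.06, 0.998, -0.001, 0.001]
contact_force: [-3.4, -4.3, 6.5]
finger_gap: 13.6
```

Run:
```python
from h import *
s=get_state();print(s['ee_pos'],s['contact_force'],s['moment'],s['finger_gap'])
```

```text
[ 591.51196525 -244.14149899  147.22832254] [-3.40026102 -4.2793708   6.45361554] [-0.48183218  0.40476373  0.11448751] 13.628259875443288
```

Gripped at 13.6 mm. Now turning clockwise.

Call:
play_rows(steps=[{"x": 0, "y": 0, "z": 0, "wx": 0, "wy": 0, "wz": 0.016}, {"x": 0, "y": 0, "z": 0, "wx": 0, "wy": 0, "wz": 0.032}, {"x": 0, "y": 0, "z": 0, "wx": 0, "wy": 0, "wz": 0.048}, {"x": 0, "y": 0, "z": 0, "wx": 0, "wy": 0, "wz": 0.064}, {"x": 0, "y": 0, "z": 0, "wx": 0, "wy": 0, "wz": 0.08}])

```text
time_s: 7.72
ee_pos: [591.5, -244.3, 147.2]
tcp_rot: [0.308, 0.951, -0.001, 0.001]
contact_force: [-3.6, -4.5, 5.9]
finger_gap: 13.4
```

Call:
play_rows(steps=[{"x": 0, "y": 0, "z": 0, "wx": 0, "wy": 0, "wz": 0.016}, {"x": 0, "y": 0, "z": 0, "wx": 0, "wy": 0, "wz": 0.032}, {"x": 0, "y": 0, "z": 0, "wx": 0, "wy": 0, "wz": 0.048}, {"x": 0, "y": 0, "z": 0, "wx": 0, "wy": 0, "wz": 0.064}, {"x": 0, "y": 0, "z": 0, "wx": 0, "wy": 0, "wz": 0.08}])

```text
time_s: 8.13
ee_pos: [591.4, -244.4, 147.2]
tcp_rot: [0.535, 0.845, -0.001, 0.001]
contact_force: [-3.7, -5.7, 5.1]
finger_gap: 14.1
```

```bash
cat >> h.py <<'E'
def st():
    s=get_state(); y=R.from_quat(s['tcp_rot']).apply([0,1,0]); print(s['time_s'],s['ee_pos'].round(1),'F',s['contact_force'].round(1),'M',s['moment'].round(2),'gap',round(float(s['finger_gap']),1),'yh',round(float(np.degrees(np.arctan2(y[1],y[0]))),1),'q',s['joints'].round(2))
E
python3 -c "
from h import *
st()"
```

```text
8.1333 [ 591.4 -244.4  147.2] F [-3.7 -5.7  5.1] M [-0.81  0.61  0.07] gap 14.1 yh 25.3 q [-0.47  0.28  1.47 -0.    1.39 -0.91]
```

Call:
play_rows(steps=[{"x": 0, "y": 0, "z": 0, "wx": 0, "wy": 0, "wz": 0.01}, {"x": 0, "y": 0, "z": 0, "wx": 0, "wy": 0, "wz": 0.01}])

```text
time_s: 8.3
ee_pos: [591.4, -244.4, 147.2]
tcp_rot: [0.561, 0.828, -0.001, 0.001]
contact_force: [-3.1, -5.6, 5.4]
finger_gap: 13.1
```

```bash
python3 -c "
from h import *
st()"
```

```text
8.3 [ 591.4 -244.4  147.2] F [-3.1 -5.6  5.4] M [-0.77  0.57 -0.  ] gap 13.1 yh 21.7 q [-0.47  0.28  1.47 -0.    1.39 -0.85]
```

Call:
play_rows(steps=[{"x": 0, "y": 0, "z": 0, "wx": 0, "wy": 0, "wz": 0.01}, {"x": 0, "y": 0, "z": 0, "wx": 0, "wy": 0, "wz": 0.01}])

```text
time_s: 8.47
ee_pos: [591.3, -244.4, 147.2]
tcp_rot: [0.587, 0.81, -0.001, 0.001]
contact_force: [-3.8, -5.5, 5.9]
finger_gap: 13.5
```

```bash
python3 -c "
from h import *
st()"
```

```text
8.4667 [ 591.3 -244.4  147.2] F [-3.8 -5.5  5.9] M [-0.7   0.58 -0.02] gap 13.5 yh 18.2 q [-0.47  0.28  1.47 -0.    1.39 -0.79]
```

Call:
play_rows(steps=[{"x": 0, "y": 0, "z": 0, "wx": 0, "wy": 0, "wz": 0.01}, {"x": 0, "y": 0, "z": 0, "wx": 0, "wy": 0, "wz": 0.01}])

```text
time_s: 8.63
ee_pos: [591.4, -244.4, 147.3]
tcp_rot: [0.612, 0.791, -0.001, 0.001]
contact_force: [-3.5, -6.1, 6.5]
finger_gap: 13.7
```

```bash
python3 -c "
from h import *
st()"
```

```text
8.6333 [ 591.4 -244.4  147.3] F [-3.5 -6.1  6.5] M [-0.81  0.64  0.59] gap 13.7 yh 14.6 q [-0.47  0.28  1.47 -0.    1.39 -0.73]
```

Call:
play_rows(steps=[{"x": 0, "y": 0, "z": 0, "wx": 0, "wy": 0, "wz": 0.006}, {"x": 0, "y": 0, "z": 0, "wx": 0, "wy": 0, "wz": 0.012}, {"x": 0, "y": 0, "z": 0, "wx": 0, "wy": 0, "wz": 0.012}], newtons=40)

```text
time_s: 8.88
ee_pos: [591.5, -245.0, 147.4]
tcp_rot: [0.64, 0.768, -0.001, 0.002]
contact_force: [-4.3, -8.8, 4.9]
finger_gap: 13.4
```

```bash
python3 -c "
from h import *
st()"
```

```text
8.8833 [ 591.5 -245.   147.4] F [-4.3 -8.8  4.9] M [-1.41  0.55  1.26] gap 13.4 yh 10.4 q [-0.47  0.28  1.47 -0.    1.39 -0.65]
```

Call:
play_rows(steps=[{"x": 0, "y": 0, "z": 0, "wx": 0, "wy": 0, "wz": -0.014}, {"x": 0, "y": 0, "z": 0, "wx": 0, "wy": 0, "wz": -0.014}])

```text
time_s: 9.05
ee_pos: [591.3, -244.5, 147.2]
tcp_rot: [0.603, 0.797, -0.001, 0.001]
contact_force: [-3.9, -6.0, 6.1]
finger_gap: 13.5
```

Call:
play_rows(steps=[{"x": 0, "y": 0, "z": 0, "wx": 0, "wy": 0, "wz": 0}, {"x": 0, "y": 0, "z": 0, "wx": 0, "wy": 0, "wz": 0}, {"x": 0, "y": 0, "z": 0, "wx": 0, "wy": 0, "wz": 0}], grip=0.2)

```text
time_s: 9.3
ee_pos: [591.2, -242.4, 145.3]
tcp_rot: [0.605, 0.796, 0.0, -0.0]
contact_force: [0.2, 0.7, -0.4]
finger_gap: 49.1
```

Call:
play_rows(steps=[{"x": 0, "y": 0, "z": -0.2, "wx": 0, "wy": 0, "wz": 0}, {"x": 0, "y": 0, "z": -0.4, "wx": 0, "wy": 0, "wz": 0}, {"x": 0, "y": 0, "z": -0.6, "wx": 0, "wy": 0, "wz": 0}, {"x": 0, "y": 0, "z": -0.6, "wx": 0, "wy": 0, "wz": 0}])

```text
time_s: 9.63
ee_pos: [594.0, -243.7, 243.4]
tcp_rot: [0.605, 0.796, 0.001, 0.005]
contact_force: [1.5, -0.2, 2.2]
finger_gap: 51.3
```

Run:
```python
from h import *
st()
im,d=snap('wrist','w2.png')
plan([(500,-330,200,40),(466.4,-415.4,180,81.2)],step=38)
```

```text
9.6333 [ 594.  -243.7  243.4] F [ 1.5 -0.2  2.2] M [0.02 0.03 0.02] gap 51.3 yh 15.5 q [-0.47  0.23  1.36  0.    1.55 -0.74]
[{"x":-0.097,"y":-0.189,"z":0.067,"wx":0.0,"wy":0.0,"wz":-0.017},{"x":-0.194,"y":-0.378,"z":0.134,"wx":0.0,"wy":0.001,"wz":-0.034},{"x":-0.291,"y":-0.567,"z":0.2,"wx":0.001,"wy":0.001,"wz":-0.051},{"x":-0.388,"y":-0.756,"z":0.267,"wx":0.001,"wy":0.001,"wz":-0.068},{"x":-0.458,"y":-0.809,"z":0.286,"wx":0.001,"wy":0.001,"wz":-0.084}]
[{"x":-0.034,"y":-0.08,"z":0.019,"wx":-0.0,"wy":-0.0,"wz":-0.017},{"x":-0.068,"y":-0.161,"z":0.038,"wx":-0.0,"wy":-0.0,"wz":-0.033},{"x":-0.101,"y":-0.241,"z":0.058,"wx":-0.0,"wy":-0.0,"wz":-0.049},{"x":-0.135,"y":-0.322,"z":0.077,"wx":-0.0,"wy":-0.0,"wz":-0.066},{"x":-0.169,"y":-0.403,"z":0.096,"wx":-0.0,"wy":-0.0,"wz":-0.082}]
[{"x":0.01,"y":-0.086,"z":0.019,"wx":-0.0,"wy":-0.0,"wz":-0.016}]
```

View pics/w2.png

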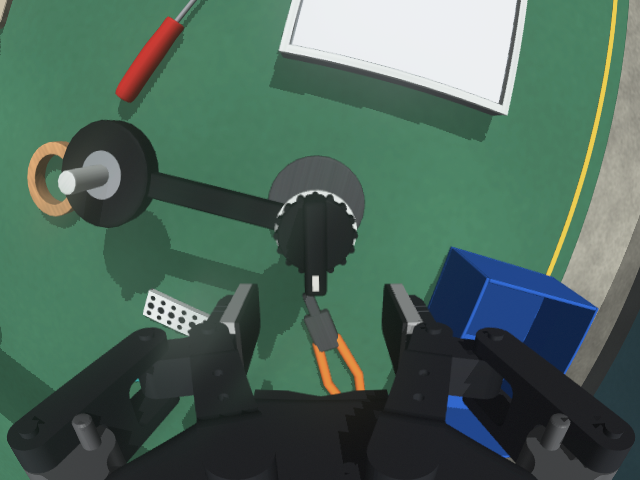

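The wing lines up with the tool's x axis at heading ≈ −74.5°. The moment rose linearly with no slip, so the collar is at its stop. Next I'll move above plate B and refine its position with the wrist camera.

Call:
play_rows(steps=[{"x": -0.097, "y": -0.189, "z": 0, "wx": 0, "wy": 0, "wz": -0.017}, {"x": -0.194, "y": -0.378, "z": 0, "wx": 0, "wy": 0, "wz": -0.034}, {"x": -0.291, "y": -0.567, "z": 0.1, "wx": 0, "wy": 0, "wz": -0.051}, {"x": -0.388, "y": -0.756, "z": 0.2, "wx": 0, "wy": 0, "wz": -0.068}, {"x": -0.458, "y": -0.809, "z": 0.28, "wx": 0, "wy": 0, "wz": -0.084}])

```text
time_s: 10.1
ee_pos: [489.1, -342.8, 191.2]
tcp_rot: [0.375, 0.927, -0.0, -0.001]
contact_force: [-0.5, -0.1, -0.3]
finger_gap: 51.0
```

Call:
play_rows(steps=[{"x": -0.034, "y": -0.08, "z": 0.019, "wx": 0, "wy": 0, "wz": -0.017}, {"x": -0.068, "y": -0.161, "z": 0.038, "wx": 0, "wy": 0, "wz": -0.033}, {"x": -0.101, "y": -0.241, "z": 0.058, "wx": 0, "wy": 0, "wz": -0.049}, {"x": -0.135, "y": -0.322, "z": 0.077, "wx": 0, "wy": 0, "wz": -0.066}, {"x": -0.169, "y": -0.403, "z": 0.096, "wx": 0, "wy": 0, "wz": -0.082}])

```text
time_s: 10.52
ee_pos: [467.9, -402.2, 177.4]
tcp_rot: [0.125, 0.992, 0.001, -0.001]
contact_force: [0.1, -0.5, -0.5]
finger_gap: 51.3
```

Call:
play_rows(steps=[{"x": 0.01, "y": -0.086, "z": 0.019, "wx": 0, "wy": 0, "wz": -0.016}, {"x": 0.01, "y": -0.086, "z": 0.019, "wx": 0, "wy": 0, "wz": -0.016}, {"x": 0.01, "y": -0.086, "z": 0.019, "wx": 0, "wy": 0, "wz": -0.016}, {"x": 0.01, "y": -0.086, "z": 0.019, "wx": 0, "wy": 0, "wz": -0.016}], grip=0.5, newtons=50)

```text
time_s: 10.85
ee_pos: [463.9, -413.6, 175.4]
tcp_rot: [0.08, 0.997, 0.001, -0.0]
contact_force: [1.0, 0.7, 0.3]
finger_gap: 64.1
```

```bash
cat >> h.py <<'E'
def wplate(box=(200,60,440,330),z=10,thr=150):
    """plate in the wrist picture: dark-hole-closed bright blob nearest picture centre -> world rect"""
    im,_=capture('wrist'); i=im.astype(int); m=((i.max(2)>thr)&(i.max(2)-i.min(2)<40)).astype(np.uint8)
    m=cv2.morphologyEx(m,cv2.MORPH_CLOSE,np.ones((13,13),np.uint8))
    k=np.zeros_like(m); u0,v0,u1,v1=box; k[v0:v1,u0:u1]=m[v0:v1,u0:u1]
    n,l,s,c=cv2.connectedComponentsWithStats(k); b=1+s[1:,4].argmax(); v,u=np.where(l==b)
    h=cv2.convexHull(np.c_[u,v]).reshape(-1,2)
    p=np.array([wray(float(a),float(q),z)[:2] for a,q in h],np.float32)
    (cx,cy),(a,q),t=cv2.minAreaRect(p)
    if a<q: a,q,t=q,a,t+90
    print('plate',np.round([cx,cy,a,q,(t+90)%180-90],1),'px',s[b]); return im
E
python3 - <<'E'
from h import *
st(); im=wplate(); cv2.imwrite('pics/w3.png',im[:,:,::-1])
E
```

```text
10.85 [ 463.9 -413.6  175.4] F [1.  0.7 0.3] M [-0.   -0.05 -0.  ] gap 64.1 yh 80.9 q [-0.81  0.22  1.49  0.    1.43 -2.22]
plate [ 464.2 -419.    86.    36.2   -8.5] px [ 294  171   44   99 4218]
```

View pics/w3.png

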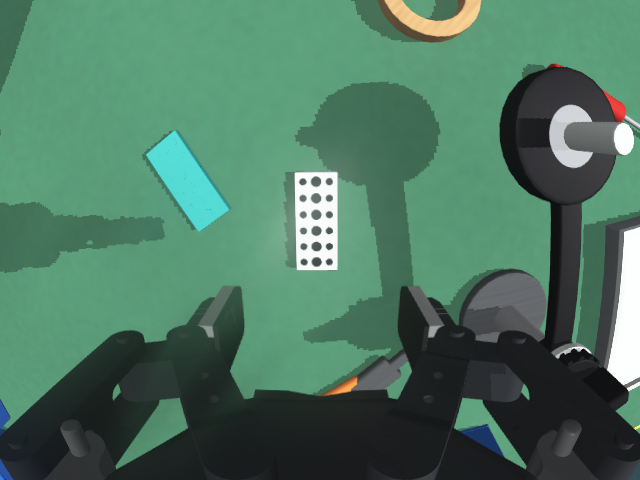

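The plate measures 86.0×36.2 mm at (464.2, −419.0, −8.5°), matching its size exactly. The turquoise decoy is well clear. I'll descend slowly.

Run:
```python
from h import *
plan([(464.2,-419,40,81.5)],step=28)
```

```text
[{"x":-0.001,"y":-0.007,"z":0.181,"wx":0.0,"wy":-0.0,"wz":-0.0},{"x":-0.003,"y":-0.014,"z":0.362,"wx":0.0,"wy":-0.0,"wz":-0.001},{"x":-0.004,"y":-0.022,"z":0.543,"wx":0.0,"wy":-0.0,"wz":-0.001},{"x":-0.005,"y":-0.029,"z":0.724,"wx":0.0,"wy":-0.0,"wz":-0.001},{"x":-0.007,"y":-0.036,"z":0.905,"wx":0.0,"wy":-0.0,"wz":-0.002}]
```

Call:
play_rows(steps=[{"x": -0.001, "y": -0.007, "z": 0.18, "wx": 0, "wy": 0, "wz": 0}, {"x": -0.003, "y": -0.014, "z": 0.36, "wx": 0, "wy": 0, "wz": -0.001}, {"x": -0.004, "y": -0.022, "z": 0.54, "wx": 0, "wy": 0, "wz": -0.001}, {"x": -0.005, "y": -0.029, "z": 0.72, "wx": 0, "wy": 0, "wz": -0.001}, {"x": -0.007, "y": -0.036, "z": 0.9, "wx": 0, "wy": 0, "wz": -0.002}])

```text
time_s: 11.32
ee_pos: [464.6, -419.2, 40.2]
tcp_rot: [0.072, 0.997, -0.0, 0.0]
contact_force: [-0.3, -0.1, -0.6]
finger_gap: 64.1
```

Call:
play_rows(steps=[{"x": 0, "y": 0, "z": 0, "wx": 0, "wy": 0, "wz": 0}, {"x": 0, "y": 0, "z": 0, "wx": 0, "wy": 0, "wz": 0}, {"x": 0, "y": 0, "z": 0, "wx": 0, "wy": 0, "wz": 0}, {"x": 0, "y": 0, "z": 0, "wx": 0, "wy": 0, "wz": 0}, {"x": 0, "y": 0, "z": 0, "wx": 0, "wy": 0, "wz": 0}])

```text
time_s: 11.73
ee_pos: [465.4, -421.1, 43.8]
tcp_rot: [0.072, 0.997, -0.001, 0.002]
contact_force: [0.2, -0.9, 0.4]
finger_gap: 63.9
```

Run:
```python
from h import *
st(); plan([(464.2,-419,2,81.5)],step=8)
```

```text
11.7333 [ 465.4 -421.1   43.8] F [ 0.2 -0.9  0.4] M [-0.03 -0.01  0.07] gap 63.9 yh 81.8 q [-0.82  0.36  1.58  0.    1.2  -2.24]
[{"x":0.002,"y":0.002,"z":0.046,"wx":-0.0,"wy":0.0,"wz":0.0},{"x":0.004,"y":0.005,"z":0.093,"wx":-0.0,"wy":0.0,"wz":0.0},{"x":0.005,"y":0.007,"z":0.139,"wx":-0.0,"wy":0.0,"wz":0.0},{"x":0.007,"y":0.009,"z":0.186,"wx":-0.0,"wy":0.0,"wz":0.0},{"x":0.009,"y":0.011,"z":0.232,"wx":-0.0,"wy":0.0,"wz":0.001}]
[{"x":0.002,"y":0.003,"z":0.047,"wx":-0.0,"wy":0.001,"wz":-0.0}]
```

Call:
play_rows(steps=[{"x": 0.002, "y": 0.002, "z": 0.05, "wx": 0, "wy": 0, "wz": 0}, {"x": 0.004, "y": 0.005, "z": 0.1, "wx": 0, "wy": 0, "wz": 0}, {"x": 0.006, "y": 0.008, "z": 0.15, "wx": 0, "wy": 0, "wz": 0}, {"x": 0.009, "y": 0.011, "z": 0.2, "wx": 0, "wy": 0, "wz": 0}, {"x": 0.01, "y": 0.013, "z": 0.23, "wx": 0, "wy": 0, "wz": 0}])

```text
time_s: 12.15
ee_pos: [461.9, -416.9, 4.6]
tcp_rot: [0.072, 0.997, 0.001, -0.001]
contact_force: [0.3, -0.2, 0.3]
finger_gap: 64.3
```

Call:
play_rows(steps=[{"x": 0, "y": 0, "z": 0.02, "wx": 0, "wy": 0, "wz": 0}, {"x": 0, "y": 0, "z": 0.04, "wx": 0, "wy": 0, "wz": 0}, {"x": 0, "y": 0, "z": 0.045, "wx": 0, "wy": 0, "wz": 0}, {"x": 0, "y": 0, "z": 0.045, "wx": 0, "wy": 0, "wz": 0}, {"x": 0, "y": 0, "z": 0.045, "wx": 0, "wy": 0, "wz": 0}])

```text
time_s: 12.57
ee_pos: [463.0, -418.1, 0.2]
tcp_rot: [0.072, 0.997, -0.0, 0.0]
contact_force: [-0.7, -1.1, -0.2]
finger_gap: 64.1
```

Call:
play_rows(steps=[{"x": 0, "y": 0, "z": 0, "wx": 0, "wy": 0, "wz": 0}, {"x": 0, "y": 0, "z": 0, "wx": 0, "wy": 0, "wz": 0}, {"x": 0, "y": 0, "z": 0, "wx": 0, "wy": 0, "wz": 0}, {"x": 0, "y": 0, "z": 0, "wx": 0, "wy": 0, "wz": 0}, {"x": 0, "y": 0, "z": 0, "wx": 0, "wy": 0, "wz": 0}], grip=-1, newtons=50)

```text
time_s: 12.98
ee_pos: [463.2, -418.3, 0.5]
tcp_rot: [0.072, 0.997, -0.0, 0.0]
contact_force: [-0.9, -0.5, 4.8]
finger_gap: 34.4
```

```bash
python3 -c "
from h import *
st()"
```

```text
12.9833 [ 463.2 -418.3    0.5] F [-0.9 -0.5  4.8] M [-0.01  0.06  0.02] gap 34.4 yh 81.8 q [-0.82  0.41  1.6  -0.    1.13 -2.24]
```

Call:
play_rows(steps=[{"x": 0, "y": 0, "z": -0.05, "wx": 0, "wy": 0, "wz": 0}, {"x": 0, "y": 0, "z": -0.15, "wx": 0, "wy": 0, "wz": 0}, {"x": 0, "y": 0, "z": -0.3, "wx": 0, "wy": 0, "wz": 0}, {"x": 0, "y": 0, "z": -0.5, "wx": 0, "wy": 0, "wz": 0}, {"x": 0, "y": 0, "z": -0.7, "wx": 0, "wy": 0, "wz": 0}])

```text
time_s: 13.4
ee_pos: [461.9, -416.8, 105.0]
tcp_rot: [0.072, 0.997, 0.001, -0.001]
contact_force: [-0.1, -0.1, 0.0]
finger_gap: 34.6
```

Call:
play_rows(steps=[{"x": 0, "y": 0, "z": -0.2, "wx": 0, "wy": 0, "wz": 0}, {"x": 0, "y": 0, "z": -0.4, "wx": 0, "wy": 0, "wz": 0}, {"x": 0, "y": 0, "z": -0.6, "wx": 0, "wy": 0, "wz": 0}, {"x": 0, "y": 0, "z": -0.75, "wx": 0, "wy": 0, "wz": 0}, {"x": 0, "y": 0, "z": -0.75, "wx": 0, "wy": 0, "wz": 0}])

```text
time_s: 13.82
ee_pos: [464.7, -419.7, 224.7]
tcp_rot: [0.072, 0.997, -0.003, 0.003]
contact_force: [0.8, -1.4, 0.3]
finger_gap: 34.6
```

Call:
play_rows(steps=[{"x": 0, "y": 0, "z": 0, "wx": 0, "wy": 0, "wz": 0}, {"x": 0, "y": 0, "z": 0, "wx": 0, "wy": 0, "wz": 0}, {"x": 0, "y": 0, "z": 0, "wx": 0, "wy": 0, "wz": 0}, {"x": 0, "y": 0, "z": 0, "wx": 0, "wy": 0, "wz": 0}])

```text
time_s: 14.15
ee_pos: [462.0, -417.0, 215.2]
tcp_rot: [0.072, 0.997, 0.001, -0.001]
contact_force: [0.6, -0.2, -0.4]
finger_gap: 34.4
```

```bash
python3 -c "
from h import *
st()
plan([(630.4,-37.8,220,93)],step=36)"
```

```text
14.15 [ 462.  -417.   215.2] F [ 0.6 -0.2 -0.4] M [-0.   -0.04  0.04] gap 34.4 yh 81.8 q [-0.82  0.2   1.44 -0.    1.51 -2.24]
[{"x":-0.062,"y":0.222,"z":-0.002,"wx":0.0,"wy":-0.0,"wz":-0.003},{"x":-0.125,"y":0.444,"z":-0.005,"wx":0.0,"wy":-0.0,"wz":-0.005},{"x":-0.187,"y":0.666,"z":-0.007,"wx":0.0,"wy":-0.0,"wz":-0.008},{"x":-0.249,"y":0.888,"z":-0.009,"wx":0.0,"wy":-0.0,"wz":-0.01}]
[{"x":-0.077,"y":0.217,"z":-0.003,"wx":0.0,"wy":-0.0,"wz":-0.003},{"x":-0.153,"y":0.435,"z":-0.005,"wx":0.0,"wy":-0.0,"wz":-0.006},{"x":-0.229,"y":0.652,"z":-0.007,"wx":0.0,"wy":-0.0,"wz":-0.008},{"x":-0.305,"y":0.87,"z":-0.01,"wx":0.0,"wy":-0.0,"wz":-0.011}]
[{"x":-0.091,"y":0.212,"z":-0.002,"wx":0.0,"wy":-0.0,"wz":-0.002},{"x":-0.182,"y":0.423,"z":-0.005,"wx":0.0,"wy":-0.0,"wz":-0.005},{"x":-0.273,"y":0.635,"z":-0.007,"wx":0.0,"wy":-0.0,"wz":-0.008},{"x":-0.364,"y":0.847,"z":-0.009,"wx":0.0,"wy":-0.0,"wz":-0.01}]
```

Call:
play_rows(steps=[{"x": -0.062, "y": 0.222, "z": -0.002, "wx": 0, "wy": 0, "wz": -0.003}, {"x": -0.125, "y": 0.444, "z": -0.005, "wx": 0, "wy": 0, "wz": -0.005}, {"x": -0.187, "y": 0.666, "z": -0.007, "wx": 0, "wy": 0, "wz": -0.008}, {"x": -0.249, "y": 0.888, "z": -0.009, "wx": 0, "wy": 0, "wz": -0.01}])

```text
time_s: 14.48
ee_pos: [518.5, -289.8, 217.3]
tcp_rot: [0.04, 0.999, 0.001, -0.001]
contact_force: [0.1, -1.0, -1.2]
finger_gap: 34.1
```

Call:
play_rows(steps=[{"x": -0.077, "y": 0.217, "z": -0.003, "wx": 0, "wy": 0, "wz": -0.003}, {"x": -0.153, "y": 0.435, "z": -0.005, "wx": 0, "wy": 0, "wz": -0.006}, {"x": -0.229, "y": 0.652, "z": -0.007, "wx": 0, "wy": 0, "wz": -0.008}, {"x": -0.305, "y": 0.87, "z": -0.01, "wx": 0, "wy": 0, "wz": -0.011}])

```text
time_s: 14.82
ee_pos: [574.8, -163.1, 218.9]
tcp_rot: [0.006, 1.0, 0.0, -0.001]
contact_force: [0.4, 0.4, -0.9]
finger_gap: 34.2
```

Call:
play_rows(steps=[{"x": -0.091, "y": 0.212, "z": -0.002, "wx": 0, "wy": 0, "wz": -0.002}, {"x": -0.182, "y": 0.423, "z": -0.005, "wx": 0, "wy": 0, "wz": -0.005}, {"x": -0.273, "y": 0.635, "z": -0.007, "wx": 0, "wy": 0, "wz": -0.008}, {"x": -0.364, "y": 0.847, "z": -0.009, "wx": 0, "wy": 0, "wz": -0.01}])

```text
time_s: 15.15
ee_pos: [630.9, -36.8, 220.2]
tcp_rot: [-0.026, 1.0, 0.0, -0.001]
contact_force: [0.3, -0.2, -0.5]
finger_gap: 34.5
```

Call:
play_rows(steps=[{"x": 0, "y": 0, "z": 0, "wx": 0, "wy": 0, "wz": 0}, {"x": 0, "y": 0, "z": 0, "wx": 0, "wy": 0, "wz": 0}, {"x": 0, "y": 0, "z": 0, "wx": 0, "wy": 0, "wz": 0}, {"x": 0, "y": 0, "z": 0, "wx": 0, "wy": 0, "wz": 0}, {"x": 0, "y": 0, "z": 0, "wx": 0, "wy": 0, "wz": 0}])

```text
time_s: 15.57
ee_pos: [630.6, -39.7, 221.2]
tcp_rot: [-0.025, 1.0, -0.0, -0.0]
contact_force: [-0.2, -0.2, -0.2]
finger_gap: 34.5
```

Run:
```python
from h import *
st(); snap('wrist','w4.png')
plan([(630.4,-37.8,60,93)],step=33)
```

```text
15.5667 [630.6 -39.7 221.2] F [-0.2 -0.2 -0.2] M [-0.06 -0.   -0.02] gap 34.5 yh 92.8 q [-0.14  0.22  1.41 -0.    1.52 -1.76]
[{"x":0.0,"y":0.003,"z":0.215,"wx":-0.0,"wy":-0.0,"wz":-0.0},{"x":0.0,"y":0.005,"z":0.43,"wx":-0.0,"wy":-0.0,"wz":-0.0},{"x":0.001,"y":0.008,"z":0.646,"wx":-0.0,"wy":-0.0,"wz":-0.0},{"x":0.001,"y":0.011,"z":0.861,"wx":-0.0,"wy":-0.0,"wz":-0.0}]
[{"x":0.0,"y":0.002,"z":0.215,"wx":-0.0,"wy":-0.0,"wz":-0.0}]
```

View pics/w4.png

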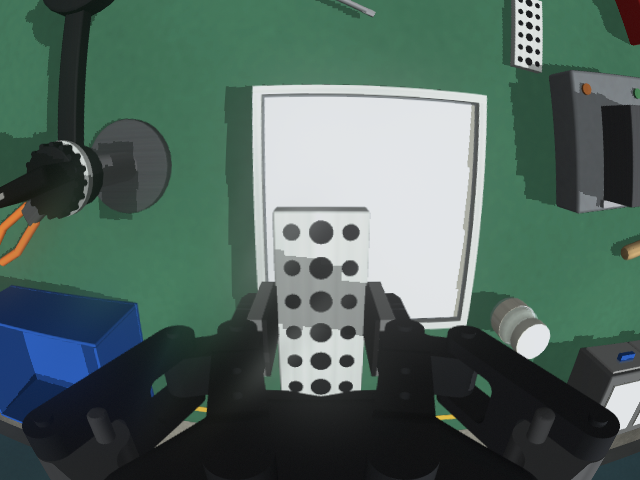

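The plate (318,300) is held square in the jaws. With the TCP at 0.5 mm on the bench, it should touch the panel at a TCP of about 26.5 mm.

Call:
play_rows(steps=[{"x": 0, "y": 0.003, "z": 0.215, "wx": 0, "wy": 0, "wz": 0}, {"x": 0, "y": 0.005, "z": 0.43, "wx": 0, "wy": 0, "wz": 0}, {"x": 0, "y": 0.008, "z": 0.645, "wx": 0, "wy": 0, "wz": 0}, {"x": 0, "y": 0.011, "z": 0.86, "wx": 0, "wy": 0, "wz": 0}, {"x": 0, "y": 0.011, "z": 1.0, "wx": 0, "wy": 0, "wz": 0}])

```text
time_s: 16.03
ee_pos: [628.9, -37.6, 67.8]
tcp_rot: [-0.025, 1.0, 0.0, -0.002]
contact_force: [-0.0, -0.5, -0.8]
finger_gap: 34.2
```

Call:
play_rows(steps=[{"x": 0, "y": 0, "z": 0, "wx": 0, "wy": 0, "wz": 0}, {"x": 0, "y": 0, "z": 0, "wx": 0, "wy": 0, "wz": 0}, {"x": 0, "y": 0, "z": 0, "wx": 0, "wy": 0, "wz": 0}, {"x": 0, "y": 0, "z": 0, "wx": 0, "wy": 0, "wz": 0}, {"x": 0, "y": 0, "z": 0, "wx": 0, "wy": 0, "wz": 0}])

```text
time_s: 16.45
ee_pos: [632.8, -37.3, 74.3]
tcp_rot: [-0.025, 1.0, -0.0, 0.002]
contact_force: [0.3, 0.3, 0.0]
finger_gap: 34.5
```

Run:
```python
from h import *
st()
plan([(630.4,-37.8,27,93)],step=9)
```

```text
16.45 [632.8 -37.3  74.3] F [0.3 0.3 0. ] M [-0.   -0.07 -0.02] gap 34.5 yh 92.9 q [-0.14  0.34  1.54  0.    1.26 -1.76]
[{"x":0.003,"y":-0.0,"z":0.053,"wx":-0.0,"wy":0.0,"wz":-0.0},{"x":0.006,"y":-0.001,"z":0.105,"wx":-0.0,"wy":0.0,"wz":-0.0},{"x":0.009,"y":-0.001,"z":0.158,"wx":-0.0,"wy":0.0,"wz":-0.0},{"x":0.012,"y":-0.001,"z":0.21,"wx":-0.0,"wy":0.0,"wz":-0.0},{"x":0.015,"y":-0.002,"z":0.263,"wx":-0.0,"wy":0.001,"wz":-0.0}]
[{"x":0.002,"y":-0.0,"z":0.052,"wx":-0.0,"wy":-0.0,"wz":-0.0}]
```

Call:
play_rows(steps=[{"x": 0.003, "y": 0, "z": 0.06, "wx": 0, "wy": 0, "wz": 0}, {"x": 0.005, "y": 0, "z": 0.12, "wx": 0, "wy": 0, "wz": 0}, {"x": 0.007, "y": 0, "z": 0.17, "wx": 0, "wy": 0, "wz": 0}, {"x": 0.009, "y": 0, "z": 0.21, "wx": 0, "wy": 0, "wz": 0}, {"x": 0.01, "y": 0, "z": 0.24, "wx": 0, "wy": 0, "wz": 0}])

```text
time_s: 16.87
ee_pos: [628.5, -36.8, 33.7]
tcp_rot: [-0.026, 1.0, 0.0, -0.001]
contact_force: [-0.2, 0.2, -0.5]
finger_gap: 34.5
```

Call:
play_rows(steps=[{"x": 0, "y": 0, "z": 0, "wx": 0, "wy": 0, "wz": 0}, {"x": 0, "y": 0, "z": 0, "wx": 0, "wy": 0, "wz": 0}, {"x": 0, "y": 0, "z": 0, "wx": 0, "wy": 0, "wz": 0}, {"x": 0, "y": 0, "z": 0, "wx": 0, "wy": 0, "wz": 0}, {"x": 0, "y": 0, "z": 0, "wx": 0, "wy": 0, "wz": 0}])

```text
time_s: 17.28
ee_pos: [630.0, -37.0, 36.1]
tcp_rot: [-0.026, 1.0, -0.0, 0.0]
contact_force: [0.5, -0.1, -0.2]
finger_gap: 34.6
```

Call:
play_rows(steps=[{"x": 0, "y": 0, "z": 0, "wx": 0, "wy": 0, "wz": 0}, {"x": 0, "y": 0, "z": 0, "wx": 0, "wy": 0, "wz": 0}, {"x": 0, "y": 0, "z": 0, "wx": 0, "wy": 0, "wz": 0}, {"x": 0, "y": 0, "z": 0, "wx": 0, "wy": 0, "wz": 0}, {"x": 0, "y": 0, "z": 0, "wx": 0, "wy": 0, "wz": 0}])

```text
time_s: 17.7
ee_pos: [629.5, -37.0, 35.6]
tcp_rot: [-0.026, 1.0, -0.0, -0.0]
contact_force: [-0.5, -0.1, -1.0]
finger_gap: 34.6
```

Call:
play_rows(steps=[{"x": 0, "y": 0, "z": 0.02, "wx": 0, "wy": 0, "wz": 0}, {"x": 0, "y": 0, "z": 0.04, "wx": 0, "wy": 0, "wz": 0}, {"x": 0, "y": 0, "z": 0.058, "wx": 0, "wy": 0, "wz": 0}, {"x": 0, "y": 0, "z": 0.058, "wx": 0, "wy": 0, "wz": 0}, {"x": 0, "y": 0, "z": 0.058, "wx": 0, "wy": 0, "wz": 0}])

```text
time_s: 18.12
ee_pos: [629.4, -37.0, 26.6]
tcp_rot: [-0.026, 1.0, 0.0, -0.0]
contact_force: [-0.4, 0.9, 0.2]
finger_gap: 34.0
```

Call:
play_rows(steps=[{"x": 0, "y": 0, "z": 0, "wx": 0, "wy": 0, "wz": 0}, {"x": 0, "y": 0, "z": 0, "wx": 0, "wy": 0, "wz": 0}, {"x": 0, "y": 0, "z": 0, "wx": 0, "wy": 0, "wz": 0}])

```text
time_s: 18.37
ee_pos: [629.4, -37.0, 26.6]
tcp_rot: [-0.026, 1.0, 0.0, -0.0]
contact_force: [-0.2, 0.8, -1.0]
finger_gap: 34.3
```

Call:
play_rows(steps=[{"x": 0, "y": 0, "z": 0, "wx": 0, "wy": 0, "wz": 0}, {"x": 0, "y": 0, "z": 0, "wx": 0, "wy": 0, "wz": 0}, {"x": 0, "y": 0, "z": 0, "wx": 0, "wy": 0, "wz": 0}, {"x": 0, "y": 0, "z": 0, "wx": 0, "wy": 0, "wz": 0}], grip=0.2)

```text
time_s: 18.7
ee_pos: [629.6, -37.0, 26.9]
tcp_rot: [-0.025, 1.0, -0.0, 0.0]
contact_force: [-0.1, 0.1, -0.0]
finger_gap: 51.1
```

Call:
play_rows(steps=[{"x": 0, "y": 0, "z": -0.1, "wx": 0, "wy": 0, "wz": 0}, {"x": 0, "y": 0, "z": -0.3, "wx": 0, "wy": 0, "wz": 0}, {"x": 0, "y": 0, "z": -0.5, "wx": 0, "wy": 0, "wz": 0}, {"x": 0, "y": 0, "z": -0.75, "wx": 0, "wy": 0, "wz": 0}, {"x": 0, "y": 0, "z": -1.0, "wx": 0, "wy": 0, "wz": 0}])

```text
time_s: 19.12
ee_pos: [628.7, -36.9, 177.6]
tcp_rot: [-0.025, 1.0, 0.0, -0.001]
contact_force: [0.5, -0.0, 0.5]
finger_gap: 50.9
```

Call:
play_rows(steps=[{"x": 0, "y": 0, "z": 0, "wx": 0, "wy": 0, "wz": 0}, {"x": 0, "y": 0, "z": 0, "wx": 0, "wy": 0, "wz": 0}, {"x": 0, "y": 0, "z": 0, "wx": 0, "wy": 0, "wz": 0}, {"x": 0, "y": 0, "z": 0, "wx": 0, "wy": 0, "wz": 0}, {"x": 0, "y": 0, "z": 0, "wx": 0, "wy": 0, "wz": 0}])

```text
time_s: 19.53
ee_pos: [628.3, -36.8, 174.7]
tcp_rot: [-0.025, 1.0, 0.0, -0.002]
contact_force: [0.1, 0.5, -0.0]
finger_gap: 51.4
```

Run:
```python
from h import *
st()
plan([(421,172,180,91)],step=36)
im,d=snap('top'); P=camera_params('top'); i=im.astype(int); br=((i.max(2)>120)&(i.max(2)-i.min(2)<40)).astype(np.uint8)
br=cv2.morphologyEx(br,cv2.MORPH_CLOSE,np.ones((5,5),np.uint8))
print('plateA',rect(P,br,(225,245,262,292),10))
```

```text
19.5333 [628.3 -36.8 174.7] F [ 0.1  0.5 -0. ] M [-0.02 -0.04  0.03] gap 51.4 yh 92.9 q [-0.14  0.24  1.47  0.    1.44 -1.76]
[{"x":0.146,"y":0.162,"z":-0.003,"wx":0.0,"wy":-0.0,"wz":0.001},{"x":0.291,"y":0.325,"z":-0.007,"wx":0.0,"wy":-0.0,"wz":0.001},{"x":0.437,"y":0.487,"z":-0.01,"wx":0.0,"wy":-0.0,"wz":0.002},{"x":0.582,"y":0.649,"z":-0.013,"wx":0.0,"wy":-0.0,"wz":0.002},{"x":0.728,"y":0.812,"z":-0.017,"wx":0.0,"wy":-0.0,"wz":0.003}]
[{"x":0.148,"y":0.159,"z":-0.003,"wx":0.0,"wy":-0.0,"wz":0.001},{"x":0.297,"y":0.319,"z":-0.006,"wx":0.0,"wy":-0.0,"wz":0.001},{"x":0.445,"y":0.478,"z":-0.01,"wx":0.0,"wy":-0.0,"wz":0.002},{"x":0.594,"y":0.638,"z":-0.013,"wx":0.0,"wy":-0.001,"wz":0.002}]
plateA [421.7 171.7  85.1  38.4   1.1]
```

Plate B is down and plate A hasn't moved. Going above A.

Call:
play_rows(steps=[{"x": 0.146, "y": 0.162, "z": 0, "wx": 0, "wy": 0, "wz": 0.001}, {"x": 0.291, "y": 0.325, "z": 0, "wx": 0, "wy": 0, "wz": 0.001}, {"x": 0.437, "y": 0.487, "z": 0, "wx": 0, "wy": 0, "wz": 0.002}, {"x": 0.582, "y": 0.649, "z": 0, "wx": 0, "wy": 0, "wz": 0.002}, {"x": 0.728, "y": 0.812, "z": 0, "wx": 0, "wy": 0, "wz": 0.003}], grip=0.5)

```text
time_s: 20.0
ee_pos: [512.5, 79.8, 175.6]
tcp_rot: [-0.016, 1.0, -0.0, -0.001]
contact_force: [0.7, 0.2, 0.5]
finger_gap: 63.9
```

Call:
play_rows(steps=[{"x": 0.148, "y": 0.159, "z": 0, "wx": 0, "wy": 0, "wz": 0.001}, {"x": 0.297, "y": 0.319, "z": 0, "wx": 0, "wy": 0, "wz": 0.001}, {"x": 0.445, "y": 0.478, "z": 0, "wx": 0, "wy": 0, "wz": 0.002}, {"x": 0.594, "y": 0.638, "z": 0, "wx": 0, "wy": 0, "wz": 0.002}, {"x": 0.594, "y": 0.638, "z": 0, "wx": 0, "wy": 0, "wz": 0.002}])

```text
time_s: 20.42
ee_pos: [418.2, 174.9, 175.7]
tcp_rot: [-0.011, 1.0, 0.001, -0.002]
contact_force: [0.1, -1.0, 0.2]
finger_gap: 64.2
```

Call:
play_rows(steps=[{"x": 0, "y": 0, "z": 0, "wx": 0, "wy": 0, "wz": 0}, {"x": 0, "y": 0, "z": 0, "wx": 0, "wy": 0, "wz": 0}, {"x": 0, "y": 0, "z": 0, "wx": 0, "wy": 0, "wz": 0}, {"x": 0, "y": 0, "z": 0, "wx": 0, "wy": 0, "wz": 0}, {"x": 0, "y": 0, "z": 0, "wx": 0, "wy": 0, "wz": 0}])

```text
time_s: 20.83
ee_pos: [422.6, 171.2, 176.7]
tcp_rot: [-0.009, 1.0, -0.0, -0.0]
contact_force: [0.7, 0.3, 0.3]
finger_gap: 64.4
```

Call:
play_rows(steps=[{"x": 0, "y": 0, "z": 0, "wx": 0, "wy": 0, "wz": 0}, {"x": 0, "y": 0, "z": 0, "wx": 0, "wy": 0, "wz": 0}, {"x": 0, "y": 0, "z": 0, "wx": 0, "wy": 0, "wz": 0}, {"x": 0, "y": 0, "z": 0, "wx": 0, "wy": 0, "wz": 0}, {"x": 0, "y": 0, "z": 0, "wx": 0, "wy": 0, "wz": 0}])

```text
time_s: 21.25
ee_pos: [422.2, 171.8, 176.9]
tcp_rot: [-0.01, 1.0, 0.0, 0.0]
contact_force: [-0.3, -0.7, 0.4]
finger_gap: 63.9
```

Run:
```python
from h import *
st(); im=wplate(box=(230,60,400,330)); cv2.imwrite('pics/w5.png',im[:,:,::-1])
```

```text
21.25 [422.2 171.8 176.9] F [-0.3 -0.7  0.4] M [ 0.02  0.01 -0.03] gap 63.9 yh 91.1 q [ 0.27 -0.24  1.94  0.    1.44 -1.32]
plate [420.  169.5  86.5  36.3  -1.5] px [ 297  167   47  100 4206]
```

View pics/w5.png

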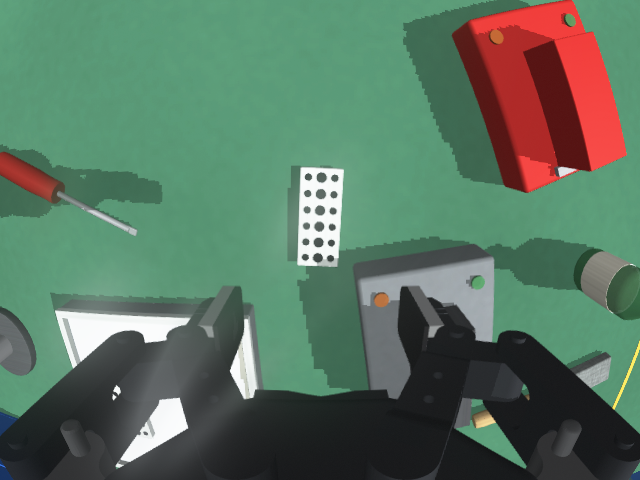

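Plate A measures (420.0, 169.5, −1.5°) at 86.5×36.3 mm. The power box corner at (462,200) is clear of the fingers. Descending.

Run:
```python
from h import *
plan([(420,169.5,36,88.5)],step=29)
```

```text
[{"x":0.003,"y":-0.003,"z":0.188,"wx":-0.0,"wy":-0.0,"wz":0.001},{"x":0.006,"y":-0.006,"z":0.376,"wx":-0.0,"wy":-0.0,"wz":0.003},{"x":0.009,"y":-0.009,"z":0.563,"wx":-0.0,"wy":-0.0,"wz":0.004},{"x":0.012,"y":-0.012,"z":0.751,"wx":-0.0,"wy":-0.0,"wz":0.006},{"x":0.014,"y":-0.015,"z":0.939,"wx":-0.0,"wy":-0.0,"wz":0.007}]
```

Call:
play_rows(steps=[{"x": 0.003, "y": -0.003, "z": 0.188, "wx": 0, "wy": 0, "wz": 0.001}, {"x": 0.006, "y": -0.006, "z": 0.376, "wx": 0, "wy": 0, "wz": 0.003}, {"x": 0.009, "y": -0.009, "z": 0.563, "wx": 0, "wy": 0, "wz": 0.004}, {"x": 0.012, "y": -0.012, "z": 0.751, "wx": 0, "wy": 0, "wz": 0.006}, {"x": 0.014, "y": -0.015, "z": 0.92, "wx": 0, "wy": 0, "wz": 0.007}])

```text
time_s: 21.72
ee_pos: [419.6, 169.5, 37.3]
tcp_rot: [0.012, 1.0, -0.0, -0.0]
contact_force: [-0.2, 0.5, 0.7]
finger_gap: 64.1
```

Call:
play_rows(steps=[{"x": 0, "y": 0, "z": 0, "wx": 0, "wy": 0, "wz": 0}, {"x": 0, "y": 0, "z": 0, "wx": 0, "wy": 0, "wz": 0}, {"x": 0, "y": 0, "z": 0, "wx": 0, "wy": 0, "wz": 0}, {"x": 0, "y": 0, "z": 0, "wx": 0, "wy": 0, "wz": 0}, {"x": 0, "y": 0, "z": 0, "wx": 0, "wy": 0, "wz": 0}])

```text
time_s: 22.13
ee_pos: [421.8, 170.1, 41.0]
tcp_rot: [0.012, 1.0, 0.0, 0.002]
contact_force: [-0.5, 0.2, -0.3]
finger_gap: 64.1
```

Call:
play_rows(steps=[{"x": 0, "y": 0, "z": 0, "wx": 0, "wy": 0, "wz": 0}, {"x": 0, "y": 0, "z": 0, "wx": 0, "wy": 0, "wz": 0}, {"x": 0, "y": 0, "z": 0, "wx": 0, "wy": 0, "wz": 0}, {"x": 0, "y": 0, "z": 0, "wx": 0, "wy": 0, "wz": 0}, {"x": 0, "y": 0, "z": 0, "wx": 0, "wy": 0, "wz": 0}])

```text
time_s: 22.55
ee_pos: [420.1, 169.6, 38.9]
tcp_rot: [0.012, 1.0, 0.0, 0.0]
contact_force: [0.7, 0.5, -0.1]
finger_gap: 63.8
```

Run:
```python
from h import *
st(); plan([(420,169.5,0.5,88.5)],step=8)
```

```text
22.55 [420.1 169.6  38.9] F [ 0.7  0.5 -0.1] M [-0.03 -0.01 -0.01] gap 63.8 yh 88.6 q [ 0.27 -0.08  2.07 -0.    1.15 -1.28]
[{"x":0.0,"y":-0.0,"z":0.051,"wx":0.0,"wy":0.0,"wz":0.0},{"x":0.0,"y":-0.0,"z":0.102,"wx":0.0,"wy":0.0,"wz":0.0},{"x":0.0,"y":-0.0,"z":0.154,"wx":0.0,"wy":0.0,"wz":0.0},{"x":0.0,"y":-0.0,"z":0.205,"wx":0.0,"wy":0.0,"wz":0.0},{"x":0.0,"y":-0.0,"z":0.256,"wx":0.0,"wy":0.0,"wz":0.0}]
```

Call:
play_rows(steps=[{"x": 0, "y": 0, "z": 0.06, "wx": 0, "wy": 0, "wz": 0}, {"x": 0, "y": 0, "z": 0.12, "wx": 0, "wy": 0, "wz": 0}, {"x": 0, "y": 0, "z": 0.17, "wx": 0, "wy": 0, "wz": 0}, {"x": 0, "y": 0, "z": 0.2, "wx": 0, "wy": 0, "wz": 0}, {"x": 0, "y": 0, "z": 0.22, "wx": 0, "wy": 0, "wz": 0}])

```text
time_s: 22.97
ee_pos: [419.0, 169.3, 4.3]
tcp_rot: [0.012, 1.0, -0.0, -0.001]
contact_force: [-0.5, -0.3, -0.0]
finger_gap: 64.0
```

Call:
play_rows(steps=[{"x": 0, "y": 0, "z": 0.02, "wx": 0, "wy": 0, "wz": 0}, {"x": 0, "y": 0, "z": 0.034, "wx": 0, "wy": 0, "wz": 0}, {"x": 0, "y": 0, "z": 0.034, "wx": 0, "wy": 0, "wz": 0}, {"x": 0, "y": 0, "z": 0.034, "wx": 0, "wy": 0, "wz": 0}, {"x": 0, "y": 0, "z": 0.034, "wx": 0, "wy": 0, "wz": 0}])

```text
time_s: 23.38
ee_pos: [420.3, 169.7, 1.0]
tcp_rot: [0.012, 1.0, 0.0, 0.0]
contact_force: [-0.3, -0.2, -0.1]
finger_gap: 64.4
```

Call:
play_rows(steps=[{"x": 0, "y": 0, "z": 0, "wx": 0, "wy": 0, "wz": 0}, {"x": 0, "y": 0, "z": 0, "wx": 0, "wy": 0, "wz": 0}, {"x": 0, "y": 0, "z": 0, "wx": 0, "wy": 0, "wz": 0}, {"x": 0, "y": 0, "z": 0, "wx": 0, "wy": 0, "wz": 0}, {"x": 0, "y": 0, "z": 0, "wx": 0, "wy": 0, "wz": 0}], grip=-1, newtons=50)

```text
time_s: 23.8
ee_pos: [420.6, 169.7, 1.3]
tcp_rot: [0.012, 1.0, 0.0, 0.0]
contact_force: [-1.0, -0.4, 6.5]
finger_gap: 34.5
```

Call:
play_rows(steps=[{"x": 0, "y": 0, "z": -0.05, "wx": 0, "wy": 0, "wz": 0}, {"x": 0, "y": 0, "z": -0.2, "wx": 0, "wy": 0, "wz": 0}, {"x": 0, "y": 0, "z": -0.4, "wx": 0, "wy": 0, "wz": 0}, {"x": 0, "y": 0, "z": -0.6, "wx": 0, "wy": 0, "wz": 0}, {"x": 0, "y": 0, "z": -0.8, "wx": 0, "wy": 0, "wz": 0}])

```text
time_s: 24.22
ee_pos: [419.3, 169.4, 121.9]
tcp_rot: [0.012, 1.0, -0.0, -0.001]
contact_force: [-0.3, -0.2, -1.1]
finger_gap: 34.6
```

Call:
play_rows(steps=[{"x": 0, "y": 0, "z": -0.1, "wx": 0, "wy": 0, "wz": 0}, {"x": 0, "y": 0, "z": -0.2, "wx": 0, "wy": 0, "wz": 0}, {"x": 0, "y": 0, "z": -0.2, "wx": 0, "wy": 0, "wz": 0}, {"x": 0, "y": 0, "z": -0.2, "wx": 0, "wy": 0, "wz": 0}, {"x": 0, "y": 0, "z": -0.2, "wx": 0, "wy": 0, "wz": 0}])

```text
time_s: 24.63
ee_pos: [419.3, 169.4, 149.6]
tcp_rot: [0.012, 1.0, -0.0, -0.001]
contact_force: [0.5, -0.6, -1.6]
finger_gap: 34.4
```

Call:
play_rows(steps=[{"x": 0, "y": 0, "z": 0, "wx": 0, "wy": 0, "wz": 0}, {"x": 0, "y": 0, "z": 0, "wx": 0, "wy": 0, "wz": 0}, {"x": 0, "y": 0, "z": 0, "wx": 0, "wy": 0, "wz": 0}, {"x": 0, "y": 0, "z": 0, "wx": 0, "wy": 0, "wz": 0}, {"x": 0, "y": 0, "z": 0, "wx": 0, "wy": 0, "wz": 0}])

```text
time_s: 25.05
ee_pos: [419.8, 169.5, 150.3]
tcp_rot: [0.012, 1.0, -0.0, -0.0]
contact_force: [1.1, -0.1, -1.3]
finger_gap: 34.5
```

Run:
```python
from h import *
st(); plan([(625.6,52,150,93)],step=36)
```

```text
25.05 [419.8 169.5 150.3] F [ 1.1 -0.1 -1.3] M [0.01 0.02 0.1 ] gap 34.5 yh 88.6 q [ 0.27 -0.23  1.98 -0.    1.39 -1.28]
[{"x":-0.199,"y":-0.107,"z":0.0,"wx":-0.0,"wy":-0.0,"wz":-0.002},{"x":-0.397,"y":-0.214,"z":0.0,"wx":-0.0,"wy":-0.0,"wz":-0.003},{"x":-0.596,"y":-0.321,"z":0.001,"wx":-0.0,"wy":-0.0,"wz":-0.005},{"x":-0.795,"y":-0.428,"z":0.001,"wx":-0.0,"wy":-0.0,"wz":-0.007},{"x":-0.993,"y":-0.535,"z":0.001,"wx":-0.0,"wy":-0.0,"wz":-0.009}]
[{"x":-0.192,"y":-0.119,"z":0.0,"wx":-0.0,"wy":-0.0,"wz":-0.001},{"x":-0.385,"y":-0.237,"z":0.0,"wx":-0.0,"wy":-0.0,"wz":-0.003}]
```

Call:
play_rows(steps=[{"x": -0.199, "y": -0.107, "z": 0, "wx": 0, "wy": 0, "wz": -0.002}, {"x": -0.397, "y": -0.214, "z": 0, "wx": 0, "wy": 0, "wz": -0.003}, {"x": -0.596, "y": -0.321, "z": 0, "wx": 0, "wy": 0, "wz": -0.005}, {"x": -0.795, "y": -0.428, "z": 0, "wx": 0, "wy": 0, "wz": -0.007}, {"x": -0.993, "y": -0.535, "z": 0, "wx": 0, "wy": 0, "wz": -0.009}])

```text
time_s: 25.47
ee_pos: [568.3, 84.8, 150.5]
tcp_rot: [-0.016, 1.0, 0.0, 0.0]
contact_force: [-0.7, 0.4, -0.6]
finger_gap: 34.3
```

Call:
play_rows(steps=[{"x": -0.192, "y": -0.119, "z": 0, "wx": 0, "wy": 0, "wz": -0.001}, {"x": -0.385, "y": -0.237, "z": 0, "wx": 0, "wy": 0, "wz": -0.003}, {"x": -0.385, "y": -0.237, "z": 0, "wx": 0, "wy": 0, "wz": -0.003}, {"x": -0.385, "y": -0.237, "z": 0, "wx": 0, "wy": 0, "wz": -0.003}, {"x": -0.385, "y": -0.237, "z": 0, "wx": 0, "wy": 0, "wz": -0.003}])

```text
time_s: 25.88
ee_pos: [625.4, 52.1, 150.1]
tcp_rot: [-0.025, 1.0, 0.0, -0.001]
contact_force: [0.0, 0.3, -0.7]
finger_gap: 34.5
```

Call:
play_rows(steps=[{"x": 0, "y": 0, "z": 0, "wx": 0, "wy": 0, "wz": 0}, {"x": 0, "y": 0, "z": 0.15, "wx": 0, "wy": 0, "wz": 0}, {"x": 0, "y": 0, "z": 0.3, "wx": 0, "wy": 0, "wz": 0}, {"x": 0, "y": 0, "z": 0.45, "wx": 0, "wy": 0, "wz": 0}, {"x": 0, "y": 0, "z": 0.6, "wx": 0, "wy": 0, "wz": 0}])

```text
time_s: 26.3
ee_pos: [625.4, 53.1, 60.8]
tcp_rot: [-0.026, 1.0, 0.0, 0.001]
contact_force: [0.0, -0.1, -2.1]
finger_gap: 34.1
```

Call:
play_rows(steps=[{"x": 0, "y": 0, "z": 0.06, "wx": 0, "wy": 0, "wz": 0}, {"x": 0, "y": 0, "z": 0.11, "wx": 0, "wy": 0, "wz": 0}, {"x": 0, "y": 0, "z": 0.14, "wx": 0, "wy": 0, "wz": 0}, {"x": 0, "y": 0, "z": 0.14, "wx": 0, "wy": 0, "wz": 0}, {"x": 0, "y": 0, "z": 0.14, "wx": 0, "wy": 0, "wz": 0}])

```text
time_s: 26.72
ee_pos: [626.6, 52.2, 41.1]
tcp_rot: [-0.026, 1.0, -0.0, 0.001]
contact_force: [-0.1, -1.0, -0.3]
finger_gap: 34.4
```

Call:
play_rows(steps=[{"x": 0, "y": 0, "z": 0, "wx": 0, "wy": 0, "wz": 0}, {"x": 0, "y": 0, "z": 0, "wx": 0, "wy": 0, "wz": 0}, {"x": 0, "y": 0, "z": 0, "wx": 0, "wy": 0, "wz": 0}, {"x": 0, "y": 0, "z": 0, "wx": 0, "wy": 0, "wz": 0}, {"x": 0, "y": 0, "z": 0, "wx": 0, "wy": 0, "wz": 0}])

```text
time_s: 27.13
ee_pos: [626.0, 52.0, 40.0]
tcp_rot: [-0.025, 1.0, -0.0, 0.0]
contact_force: [-0.2, -0.3, -1.8]
finger_gap: 34.5
```

Run:
```python
from h import *
st(); plan([(625.6,52,27.2,93)],step=5)
```

```text
27.1333 [626.  52.  40.] F [-0.2 -0.3 -1.8] M [-0.01  0.    0.  ] gap 34.5 yh 92.9 q [ 0.    0.37  1.57  0.    1.2  -1.62]
[{"x":0.001,"y":0.0,"z":0.029,"wx":-0.0,"wy":0.0,"wz":-0.0},{"x":0.002,"y":0.0,"z":0.057,"wx":-0.0,"wy":0.0,"wz":-0.0},{"x":0.003,"y":0.0,"z":0.086,"wx":-0.0,"wy":0.0,"wz":-0.0}]
```

Call:
play_rows(steps=[{"x": 0.001, "y": 0, "z": 0.029, "wx": 0, "wy": 0, "wz": 0}, {"x": 0.002, "y": 0, "z": 0.057, "wx": 0, "wy": 0, "wz": 0}, {"x": 0.003, "y": 0, "z": 0.085, "wx": 0, "wy": 0, "wz": 0}, {"x": 0.003, "y": 0, "z": 0.085, "wx": 0, "wy": 0, "wz": 0}, {"x": 0.003, "y": 0, "z": 0.085, "wx": 0, "wy": 0, "wz": 0}])

```text
time_s: 27.55
ee_pos: [625.5, 52.0, 27.4]
tcp_rot: [-0.026, 1.0, -0.0, -0.0]
contact_force: [-2.8, 0.3, 6.8]
finger_gap: 34.3
```

Call:
play_rows(steps=[{"x": 0, "y": 0, "z": 0, "wx": 0, "wy": 0, "wz": 0}, {"x": 0, "y": 0, "z": 0, "wx": 0, "wy": 0, "wz": 0}, {"x": 0, "y": 0, "z": 0, "wx": 0, "wy": 0, "wz": 0}, {"x": 0, "y": 0, "z": 0, "wx": 0, "wy": 0, "wz": 0}], grip=0.2)

```text
time_s: 27.88
ee_pos: [625.2, 52.0, 26.6]
tcp_rot: [-0.026, 1.0, 0.0, -0.0]
contact_force: [0.4, -0.6, -0.0]
finger_gap: 50.9
```

Call:
play_rows(steps=[{"x": 0, "y": 0, "z": -0.1, "wx": 0, "wy": 0, "wz": 0}, {"x": 0, "y": 0, "z": -0.3, "wx": 0, "wy": 0, "wz": 0}, {"x": 0, "y": 0, "z": -0.5, "wx": 0, "wy": 0, "wz": 0}, {"x": 0, "y": 0, "z": -0.75, "wx": 0, "wy": 0, "wz": 0}, {"x": 0, "y": 0, "z": -1.0, "wx": 0, "wy": 0, "wz": 0}])

```text
time_s: 28.3
ee_pos: [624.6, 52.0, 177.5]
tcp_rot: [-0.026, 1.0, 0.0, -0.001]
contact_force: [-0.0, -0.5, -0.2]
finger_gap: 51.2
```

Call:
play_rows(steps=[{"x": 0, "y": 0, "z": -0.2, "wx": 0, "wy": 0, "wz": 0}, {"x": 0, "y": 0, "z": -0.4, "wx": 0, "wy": 0, "wz": 0}, {"x": 0, "y": 0, "z": -0.4, "wx": 0, "wy": 0, "wz": 0}, {"x": 0, "y": 0, "z": -0.4, "wx": 0, "wy": 0, "wz": 0}, {"x": 0, "y": 0, "z": -0.4, "wx": 0, "wy": 0, "wz": 0}])

```text
time_s: 28.72
ee_pos: [625.2, 52.0, 236.3]
tcp_rot: [-0.026, 1.0, -0.0, -0.0]
contact_force: [-0.4, 0.2, -1.4]
finger_gap: 51.1
```

Run:
```python
from h import *
st(); plan([(495,266,240,100)],step=36)
```

```text
28.7167 [625.2  52.  236.3] F [-0.4  0.2 -1.4] M [-0.03  0.02 -0.  ] gap 51.1 yh 92.9 q [ 0.    0.2   1.4  -0.    1.54 -1.62]
[{"x":0.113,"y":0.21,"z":-0.003,"wx":0.0,"wy":-0.0,"wz":-0.003},{"x":0.227,"y":0.42,"z":-0.007,"wx":0.0,"wy":-0.0,"wz":-0.006},{"x":0.34,"y":0.63,"z":-0.01,"wx":0.0,"wy":-0.0,"wz":-0.008},{"x":0.454,"y":0.839,"z":-0.014,"wx":0.0,"wy":-0.0,"wz":-0.011}]
[{"x":0.098,"y":0.218,"z":-0.003,"wx":0.0,"wy":-0.0,"wz":-0.003},{"x":0.197,"y":0.435,"z":-0.007,"wx":0.0,"wy":-0.0,"wz":-0.006},{"x":0.296,"y":0.652,"z":-0.01,"wx":0.0,"wy":-0.0,"wz":-0.009}]
```

Call:
play_rows(steps=[{"x": 0.113, "y": 0.21, "z": 0, "wx": 0, "wy": 0, "wz": -0.003}, {"x": 0.227, "y": 0.42, "z": 0, "wx": 0, "wy": 0, "wz": -0.006}, {"x": 0.34, "y": 0.63, "z": 0, "wx": 0, "wy": 0, "wz": -0.008}, {"x": 0.454, "y": 0.839, "z": 0, "wx": 0, "wy": 0, "wz": -0.011}], grip=0.6, newtons=25)

```text
time_s: 29.05
ee_pos: [548.9, 174.9, 234.2]
tcp_rot: [-0.06, 0.998, -0.0, -0.002]
contact_force: [-0.0, 0.2, 0.0]
finger_gap: 68.6
```

Call:
play_rows(steps=[{"x": 0.098, "y": 0.218, "z": 0, "wx": 0, "wy": 0, "wz": -0.003}, {"x": 0.197, "y": 0.435, "z": 0, "wx": 0, "wy": 0, "wz": -0.006}, {"x": 0.296, "y": 0.652, "z": 0, "wx": 0, "wy": 0, "wz": -0.009}, {"x": 0.296, "y": 0.652, "z": 0, "wx": 0, "wy": 0, "wz": -0.009}, {"x": 0.296, "y": 0.652, "z": 0, "wx": 0, "wy": 0, "wz": -0.009}])

```text
time_s: 29.47
ee_pos: [493.2, 267.1, 234.8]
tcp_rot: [-0.09, 0.996, -0.001, -0.002]
contact_force: [-0.7, -0.3, -0.3]
finger_gap: 68.6
```

Call:
play_rows(steps=[{"x": 0, "y": 0, "z": 0, "wx": 0, "wy": 0, "wz": 0}, {"x": 0, "y": 0, "z": 0, "wx": 0, "wy": 0, "wz": 0}, {"x": 0, "y": 0, "z": 0, "wx": 0, "wy": 0, "wz": 0}, {"x": 0, "y": 0, "z": 0, "wx": 0, "wy": 0, "wz": 0}, {"x": 0, "y": 0, "z": 0, "wx": 0, "wy": 0, "wz": 0}])

```text
time_s: 29.88
ee_pos: [495.7, 265.2, 236.9]
tcp_rot: [-0.087, 0.996, -0.0, -0.0]
contact_force: [1.0, 0.9, -0.8]
finger_gap: 68.3
```

Call:
play_rows(steps=[{"x": 0, "y": 0, "z": 0, "wx": 0, "wy": 0, "wz": 0}, {"x": 0, "y": 0, "z": 0, "wx": 0, "wy": 0, "wz": 0}, {"x": 0, "y": 0, "z": 0, "wx": 0, "wy": 0, "wz": 0}, {"x": 0, "y": 0, "z": 0, "wx": 0, "wy": 0, "wz": 0}, {"x": 0, "y": 0, "z": 0, "wx": 0, "wy": 0, "wz": 0}])

```text
time_s: 30.3
ee_pos: [495.2, 266.0, 237.0]
tcp_rot: [-0.088, 0.996, 0.0, 0.0]
contact_force: [-0.1, 0.5, -0.3]
finger_gap: 68.5
```

Run:
```python
from h import *
st(); im,_=snap('wrist','w6.png')
```

```text
30.3 [495.2 266.  237. ] F [-0.1  0.5 -0.3] M [-0.12  0.01  0.04] gap 68.5 yh 100.1 q [ 0.4   0.03  1.59 -0.    1.53 -1.35]
```

View pics/w6.png

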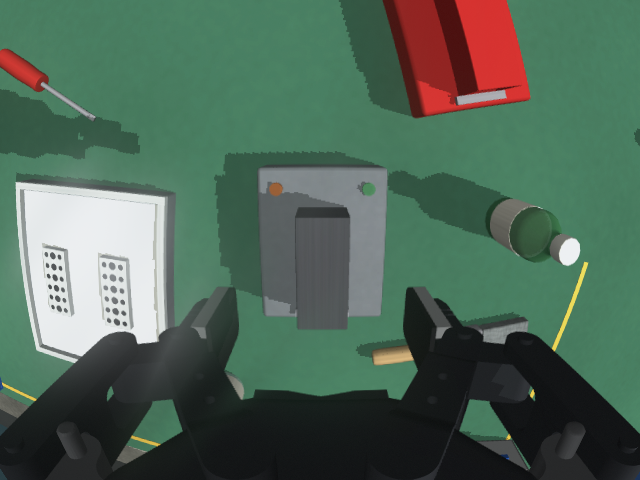

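The power box top corners are at (259,168), (386,168), (381,316) and (264,316). The guard top corners are at (296,217), (349,217), (348,328) and (298,328). Both plates lie on the panel at the left.

Run:
```python
from h import *
for nm,z,q in [('box',45,[(259,168),(386,168),(381,316),(264,316)]),('guard',92,[(296,217),(349,217),(348,328),(298,328)])]:
    c=np.array([wray(*a,z) for a in q]); print(nm,c.round(1)[:,:2].tolist(),c.mean(0).round(1),[round(float(np.linalg.norm(c[i]-c[(i+1)%4])),1) for i in range(4)])
    d=(c[2]+c[3]-c[0]-c[1]); print(np.degrees(np.arctan2(d[1],d[0])))
```

```text
box [[462.3, 202.4], [442.0, 315.8], [586.7, 343.5], [607.5, 227.0]] [524.6 272.2  45. ] [115.2, 147.3, 118.4, 147.2]
10.220456373628547
guard [[491.4, 244.6], [484.0, 285.9], [581.0, 304.8], [588.6, 261.6]] [536.3 274.2  92. ] [42.0, 98.8, 43.8, 98.7]
10.491049270802463
```

The guard centre fit (536.3, 274.2) agrees with the box fit (524.6, 272.2, 10.2°) plus the known 12 mm offset. I'll descend around the guard.

Run:
```python
from h import *
plan([(501,267.9,75,100.25)],step=33)
```

```text
[{"x":-0.008,"y":0.001,"z":0.216,"wx":-0.0,"wy":0.0,"wz":-0.0},{"x":-0.016,"y":0.002,"z":0.432,"wx":-0.0,"wy":0.0,"wz":-0.0},{"x":-0.024,"y":0.003,"z":0.648,"wx":-0.0,"wy":0.0,"wz":-0.0},{"x":-0.032,"y":0.004,"z":0.864,"wx":-0.0,"wy":0.0,"wz":-0.0}]
[{"x":-0.008,"y":0.001,"z":0.216,"wx":-0.0,"wy":0.0,"wz":-0.0}]
```

Call:
play_rows(steps=[{"x": -0.008, "y": 0.001, "z": 0.216, "wx": 0, "wy": 0, "wz": 0}, {"x": -0.016, "y": 0.002, "z": 0.432, "wx": 0, "wy": 0, "wz": 0}, {"x": -0.024, "y": 0.003, "z": 0.648, "wx": 0, "wy": 0, "wz": 0}, {"x": -0.032, "y": 0.004, "z": 0.8, "wx": 0, "wy": 0, "wz": 0}, {"x": -0.04, "y": 0.005, "z": 0.9, "wx": 0, "wy": 0, "wz": 0}])

```text
time_s: 30.77
ee_pos: [499.1, 267.1, 98.4]
tcp_rot: [-0.088, 0.996, -0.001, -0.002]
contact_force: [-0.3, -1.0, -0.1]
finger_gap: 68.2
```

Call:
play_rows(steps=[{"x": 0, "y": 0, "z": 0.08, "wx": 0, "wy": 0, "wz": 0}, {"x": 0, "y": 0, "z": 0.15, "wx": 0, "wy": 0, "wz": 0}, {"x": 0, "y": 0, "z": 0.2, "wx": 0, "wy": 0, "wz": 0}, {"x": 0, "y": 0, "z": 0.2, "wx": 0, "wy": 0, "wz": 0}, {"x": 0, "y": 0, "z": 0.2, "wx": 0, "wy": 0, "wz": 0}])

```text
time_s: 31.18
ee_pos: [501.2, 267.9, 72.4]
tcp_rot: [-0.088, 0.996, 0.0, 0.0]
contact_force: [-0.0, 0.0, 1.0]
finger_gap: 68.2
```

Call:
play_rows(steps=[{"x": 0, "y": 0, "z": 0, "wx": 0, "wy": 0, "wz": 0}, {"x": 0, "y": 0, "z": 0, "wx": 0, "wy": 0, "wz": 0}, {"x": 0, "y": 0, "z": 0, "wx": 0, "wy": 0, "wz": 0}, {"x": 0, "y": 0, "z": 0, "wx": 0, "wy": 0, "wz": 0}, {"x": 0, "y": 0, "z": 0, "wx": 0, "wy": 0, "wz": 0}])

```text
time_s: 31.6
ee_pos: [501.2, 267.9, 72.4]
tcp_rot: [-0.088, 0.996, 0.0, 0.0]
contact_force: [0.0, 0.2, 0.3]
finger_gap: 68.2
```

```bash
python3 -c "
from h import *
st(); plan([(501,267.9,55,100.25)])"
```

```text
31.6 [501.2 267.9  72.4] F [0.  0.2 0.3] M [-0.05 -0.01 -0.02] gap 68.2 yh 100.1 q [ 0.4   0.18  1.74 -0.    1.23 -1.35]
[{"x":0.002,"y":0.0,"z":0.116,"wx":0.0,"wy":0.0,"wz":-0.0}]
```

Now down to 55, pinch, and plan the arc.

Call:
play_rows(steps=[{"x": 0, "y": 0, "z": 0.05, "wx": 0, "wy": 0, "wz": 0}, {"x": 0.001, "y": 0, "z": 0.09, "wx": 0, "wy": 0, "wz": 0}, {"x": 0.001, "y": 0, "z": 0.115, "wx": 0, "wy": 0, "wz": 0}, {"x": 0.001, "y": 0, "z": 0.115, "wx": 0, "wy": 0, "wz": 0}, {"x": 0.001, "y": 0, "z": 0.115, "wx": 0, "wy": 0, "wz": 0}])

```text
time_s: 32.02
ee_pos: [500.2, 267.5, 53.9]
tcp_rot: [-0.088, 0.996, -0.0, -0.001]
contact_force: [-0.4, 0.2, 0.4]
finger_gap: 68.4
```

Call:
play_rows(steps=[{"x": 0, "y": 0, "z": 0, "wx": 0, "wy": 0, "wz": 0}, {"x": 0, "y": 0, "z": 0, "wx": 0, "wy": 0, "wz": 0}, {"x": 0, "y": 0, "z": 0, "wx": 0, "wy": 0, "wz": 0}, {"x": 0, "y": 0, "z": 0, "wx": 0, "wy": 0, "wz": 0}, {"x": 0, "y": 0, "z": 0, "wx": 0, "wy": 0, "wz": 0}], grip=-1, newtons=25)

```text
time_s: 32.43
ee_pos: [500.9, 268.2, 55.2]
tcp_rot: [-0.088, 0.996, 0.0, 0.0]
contact_force: [-1.7, 3.5, 3.4]
finger_gap: 43.9
```

```bash
cat >> h.py <<'E'
C=np.array([524.6,272.2]); EX=np.array([.984,.178]); H=C+62*EX
def arc(ths,z0=None):
    s=get_state(); p=s['ee_pos']; out=[]
    for t in ths:
        x=-86*np.cos(t)+24*np.sin(t); z=86*np.sin(t)+24*np.cos(t)
        out.append((*(H+x*EX),48+z-17,100.15))
    return out
E
python3 - <<'E'
from h import *
st(); plan(arc(np.arange(.12,1.69,.12)))
E
```

```text
32.4333 [500.9 268.2  55.2] F [-1.7  3.5  3.4] M [ 0.33  0.35 -0.22] gap 43.9 yh 100.1 q [ 0.4   0.2   1.75  0.    1.2  -1.35]
[{"x":-0.023,"y":-0.002,"z":-0.066,"wx":0.0,"wy":0.0,"wz":-0.0},{"x":-0.054,"y":-0.002,"z":-0.13,"wx":0.0,"wy":0.0,"wz":-0.0},{"x":-0.093,"y":-0.002,"z":-0.19,"wx":0.0,"wy":0.0,"wz":-0.0},{"x":-0.139,"y":-0.002,"z":-0.245,"wx":0.0,"wy":0.0,"wz":-0.0},{"x":-0.191,"y":-0.001,"z":-0.294,"wx":0.0,"wy":0.0,"wz":-0.0}]
[{"x":-0.057,"y":-0.0,"z":-0.043,"wx":0.0,"wy":0.0,"wz":-0.0},{"x":-0.119,"y":-0.0,"z":-0.078,"wx":0.0,"wy":0.0,"wz":-0.0},{"x":-0.185,"y":-0.0,"z":-0.106,"wx":0.0,"wy":0.0,"wz":-0.0},{"x":-0.253,"y":0.0,"z":-0.126,"wx":0.0,"wy":0.0,"wz":-0.0},{"x":-0.324,"y":0.0,"z":-0.137,"wx":0.0,"wy":0.0,"wz":-0.0}]
[{"x":-0.071,"y":0.0,"z":-0.003,"wx":0.0,"wy":0.0,"wz":-0.0},{"x":-0.142,"y":0.001,"z":0.003,"wx":0.0,"wy":0.0,"wz":-0.0},{"x":-0.212,"y":0.001,"z":0.018,"wx":0.0,"wy":0.0,"wz":-0.0},{"x":-0.28,"y":0.001,"z":0.04,"wx":0.0,"wy":0.0,"wz":-0.0}]
```

Call:
play_rows(steps=[{"x": -0.023, "y": -0.002, "z": -0.066, "wx": 0, "wy": 0, "wz": 0}, {"x": -0.054, "y": -0.002, "z": -0.13, "wx": 0, "wy": 0, "wz": 0}, {"x": -0.093, "y": -0.002, "z": -0.19, "wx": 0, "wy": 0, "wz": 0}, {"x": -0.139, "y": -0.002, "z": -0.245, "wx": 0, "wy": 0, "wz": 0}, {"x": -0.191, "y": -0.001, "z": -0.294, "wx": 0, "wy": 0, "wz": 0}])

```text
time_s: 32.85
ee_pos: [527.8, 273.0, 98.0]
tcp_rot: [-0.088, 0.996, 0.0, -0.002]
contact_force: [-0.3, 5.5, -7.2]
finger_gap: 44.1
```

```bash
python3 -c "
from h import *
st()"
```

```text
32.85 [527.8 273.   98. ] F [-0.3  5.5 -7.2] M [ 0.66  0.47 -0.06] gap 44.1 yh 100.2 q [ 0.39  0.22  1.64  0.    1.29 -1.36]
```

Call:
play_rows(steps=[{"x": -0.057, "y": 0, "z": -0.043, "wx": 0, "wy": 0, "wz": 0}, {"x": -0.119, "y": 0, "z": -0.078, "wx": 0, "wy": 0, "wz": 0}, {"x": -0.185, "y": 0, "z": -0.106, "wx": 0, "wy": 0, "wz": 0}, {"x": -0.253, "y": 0, "z": -0.126, "wx": 0, "wy": 0, "wz": 0}, {"x": -0.324, "y": 0, "z": -0.137, "wx": 0, "wy": 0, "wz": 0}])

```text
time_s: 33.27
ee_pos: [575.8, 281.6, 118.9]
tcp_rot: [-0.089, 0.996, 0.0, -0.002]
contact_force: [-4.3, 3.3, -1.0]
finger_gap: 43.6
```

Call:
play_rows(steps=[{"x": -0.071, "y": 0, "z": -0.003, "wx": 0, "wy": 0, "wz": 0}, {"x": -0.142, "y": 0, "z": 0.003, "wx": 0, "wy": 0, "wz": 0}, {"x": -0.212, "y": 0, "z": 0.018, "wx": 0, "wy": 0, "wz": 0}, {"x": -0.28, "y": 0, "z": 0.04, "wx": 0, "wy": 0, "wz": 0}, {"x": -0.28, "y": 0, "z": 0.04, "wx": 0, "wy": 0, "wz": 0}])

```text
time_s: 33.68
ee_pos: [619.3, 289.3, 113.4]
tcp_rot: [-0.088, 0.996, 0.0, 0.0]
contact_force: [1.1, 4.4, 0.3]
finger_gap: 44.0
```

```bash
python3 -c "
from h import *
st(); plan(arc([1.72]))"
```

```text
33.6833 [619.3 289.3 113.4] F [1.1 4.4 0.3] M [ 0.61 -0.22  0.01] gap 44.0 yh 100.1 q [ 0.36  0.43  1.35  0.    1.36 -1.39]
[{"x":-0.015,"y":0.0,"z":0.006,"wx":0.0,"wy":0.0,"wz":-0.0}]
```

Call:
play_rows(steps=[{"x": -0.02, "y": 0, "z": 0.008, "wx": 0, "wy": 0, "wz": 0}, {"x": -0.035, "y": 0, "z": 0.016, "wx": 0, "wy": 0, "wz": 0}, {"x": -0.035, "y": 0, "z": 0.016, "wx": 0, "wy": 0, "wz": 0}, {"x": -0.035, "y": 0, "z": 0.016, "wx": 0, "wy": 0, "wz": 0}])

```text
time_s: 34.02
ee_pos: [623.5, 290.1, 111.6]
tcp_rot: [-0.088, 0.996, 0.0, 0.0]
contact_force: [-1.7, 5.8, 4.3]
finger_gap: 43.8
```

```bash
python3 -c "
from h import *
st()"
```

```text
34.0167 [623.5 290.1 111.6] F [-1.7  5.8  4.3] M [ 0.78  0.36 -0.04] gap 43.8 yh 100.1 q [ 0.36  0.44  1.34  0.    1.36 -1.39]
```

Call:
play_rows(steps=[{"x": 0, "y": 0, "z": 0, "wx": 0, "wy": 0, "wz": 0}, {"x": 0, "y": 0, "z": 0, "wx": 0, "wy": 0, "wz": 0}, {"x": 0, "y": 0, "z": 0, "wx": 0, "wy": 0, "wz": 0}, {"x": 0, "y": 0, "z": 0, "wx": 0, "wy": 0, "wz": 0}, {"x": 0, "y": 0, "z": 0, "wx": 0, "wy": 0, "wz": 0}], grip=0.6)

```text
time_s: 34.43
ee_pos: [623.3, 289.1, 110.7]
tcp_rot: [-0.088, 0.996, -0.0, -0.0]
contact_force: [-0.1, -0.1, -0.9]
finger_gap: 68.6
```

Call:
play_rows(steps=[{"x": 0, "y": 0, "z": -0.15, "wx": 0, "wy": 0, "wz": 0}, {"x": 0, "y": 0, "z": -0.3, "wx": 0, "wy": 0, "wz": 0}, {"x": 0, "y": 0, "z": -0.5, "wx": 0, "wy": 0, "wz": 0}, {"x": 0, "y": 0, "z": -0.65, "wx": 0, "wy": 0, "wz": 0}, {"x": 0, "y": 0, "z": -0.65, "wx": 0, "wy": 0, "wz": 0}])

```text
time_s: 34.85
ee_pos: [626.2, 290.4, 215.8]
tcp_rot: [-0.088, 0.996, 0.001, 0.005]
contact_force: [1.4, 0.3, 2.2]
finger_gap: 68.3
```

Call:
play_rows(steps=[{"x": 0, "y": 0, "z": 0, "wx": 0, "wy": 0, "wz": 0}, {"x": 0, "y": 0, "z": 0, "wx": 0, "wy": 0, "wz": 0}, {"x": 0, "y": 0, "z": 0, "wx": 0, "wy": 0, "wz": 0}, {"x": 0, "y": 0, "z": 0, "wx": 0, "wy": 0, "wz": 0}, {"x": 0, "y": 0, "z": 0, "wx": 0, "wy": 0, "wz": 0}])

```text
time_s: 35.27
ee_pos: [622.8, 289.2, 206.9]
tcp_rot: [-0.088, 0.996, -0.0, -0.001]
contact_force: [-0.2, -0.1, 0.3]
finger_gap: 68.3
```

Run:
```python
from h import *
st()
# tool at box-local x=-48 beside the lever (lever tip at -16)
t=C-46*EX; plan([(*t,210,100.2)])
```

```text
35.2667 [622.8 289.2 206.9] F [-0.2 -0.1  0.3] M [-0.05  0.01 -0.02] gap 68.3 yh 100.1 q [ 0.36  0.38  1.24 -0.    1.52 -1.39]
[{"x":0.194,"y":0.001,"z":-0.004,"wx":-0.0,"wy":-0.0,"wz":-0.0},{"x":0.388,"y":0.001,"z":-0.007,"wx":-0.0,"wy":-0.0,"wz":-0.0},{"x":0.583,"y":0.002,"z":-0.011,"wx":-0.0,"wy":-0.0,"wz":-0.0},{"x":0.777,"y":0.002,"z":-0.015,"wx":-0.0,"wy":-0.0,"wz":-0.0},{"x":0.971,"y":0.003,"z":-0.019,"wx":-0.0,"wy":-0.0,"wz":-0.0}]
```

Call:
play_rows(steps=[{"x": 0.194, "y": 0.001, "z": 0, "wx": 0, "wy": 0, "wz": 0}, {"x": 0.388, "y": 0.001, "z": 0, "wx": 0, "wy": 0, "wz": 0}, {"x": 0.583, "y": 0.002, "z": 0, "wx": 0, "wy": 0, "wz": 0}, {"x": 0.777, "y": 0.002, "z": 0, "wx": 0, "wy": 0, "wz": 0}, {"x": 0.971, "y": 0.003, "z": 0, "wx": 0, "wy": 0, "wz": 0}], grip=-1)

```text
time_s: 35.68
ee_pos: [478.3, 263.9, 207.5]
tcp_rot: [-0.088, 0.996, -0.0, -0.001]
contact_force: [0.0, 0.6, 0.6]
finger_gap: 7.5
```

Call:
play_rows(steps=[{"x": 0, "y": 0, "z": 0, "wx": 0, "wy": 0, "wz": 0}, {"x": 0, "y": 0, "z": 0, "wx": 0, "wy": 0, "wz": 0}, {"x": 0, "y": 0, "z": 0, "wx": 0, "wy": 0, "wz": 0}, {"x": 0, "y": 0, "z": 0, "wx": 0, "wy": 0, "wz": 0}, {"x": 0, "y": 0, "z": 0, "wx": 0, "wy": 0, "wz": 0}])

```text
time_s: 36.1
ee_pos: [480.9, 264.4, 208.6]
tcp_rot: [-0.088, 0.996, 0.0, 0.0]
contact_force: [-0.3, -0.5, 0.7]
finger_gap: -0.0
```

Call:
play_rows(steps=[{"x": 0, "y": 0, "z": 0, "wx": 0, "wy": 0, "wz": 0}, {"x": 0, "y": 0, "z": 0, "wx": 0, "wy": 0, "wz": 0}, {"x": 0, "y": 0, "z": 0, "wx": 0, "wy": 0, "wz": 0}, {"x": 0, "y": 0, "z": 0, "wx": 0, "wy": 0, "wz": 0}, {"x": 0, "y": 0, "z": 0, "wx": 0, "wy": 0, "wz": 0}])

```text
time_s: 36.52
ee_pos: [480.0, 264.3, 208.4]
tcp_rot: [-0.088, 0.996, -0.0, -0.0]
contact_force: [0.5, -0.8, -0.8]
finger_gap: 0.2
```

Run:
```python
from h import *
st()
im,_=snap('wrist'); im2,_=snap('side')
cv2.imwrite('pics/t1.png',np.hstack([im[120:360,190:450],cv2.resize(im2[120:240,270:400],(260,240),interpolation=cv2.INTER_CUBIC)])[:,:,::-1])
t=C-46*EX; plan([(*t,85,100.2)])
```

```text
36.5167 [480.  264.3 208.4] F [ 0.5 -0.8 -0.8] M [-0.01 -0.02  0.02] gap 0.2 yh 100.1 q [ 0.41  0.    1.66 -0.    1.48 -1.34]
[{"x":0.001,"y":-0.0,"z":0.206,"wx":0.0,"wy":-0.0,"wz":-0.0},{"x":0.002,"y":-0.001,"z":0.412,"wx":0.0,"wy":-0.0,"wz":-0.0},{"x":0.003,"y":-0.001,"z":0.617,"wx":0.0,"wy":-0.0,"wz":-0.0},{"x":0.005,"y":-0.002,"z":0.823,"wx":0.0,"wy":-0.0,"wz":-0.0}]
```

View pics/t1.png

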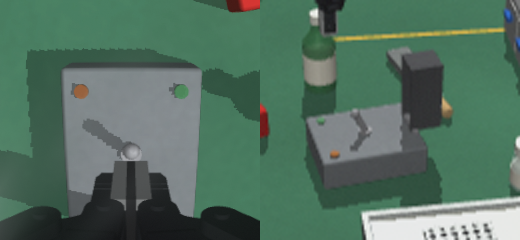

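The lever ball is at crop (131,152), centred on the finger line. The guard stands upright in the side view. Descending on the near side of the lever.

Call:
play_rows(steps=[{"x": 0.001, "y": 0, "z": 0.206, "wx": 0, "wy": 0, "wz": 0}, {"x": 0.002, "y": 0, "z": 0.412, "wx": 0, "wy": 0, "wz": 0}, {"x": 0.003, "y": 0, "z": 0.6, "wx": 0, "wy": 0, "wz": 0}, {"x": 0.005, "y": 0, "z": 0.72, "wx": 0, "wy": 0, "wz": 0}, {"x": 0.005, "y": 0, "z": 0.8, "wx": 0, "wy": 0, "wz": 0}])

```text
time_s: 37.03
ee_pos: [477.6, 263.5, 85.6]
tcp_rot: [-0.088, 0.996, -0.001, -0.002]
contact_force: [-0.2, -1.7, 0.5]
finger_gap: 0.2
```

Call:
play_rows(steps=[{"x": 0, "y": 0, "z": 0.06, "wx": 0, "wy": 0, "wz": 0}, {"x": 0, "y": 0, "z": 0.11, "wx": 0, "wy": 0, "wz": 0}, {"x": 0, "y": 0, "z": 0.15, "wx": 0, "wy": 0, "wz": 0}, {"x": 0, "y": 0, "z": 0.15, "wx": 0, "wy": 0, "wz": 0}, {"x": 0, "y": 0, "z": 0.15, "wx": 0, "wy": 0, "wz": 0}])

```text
time_s: 37.45
ee_pos: [479.7, 264.4, 66.6]
tcp_rot: [-0.088, 0.996, 0.0, 0.0]
contact_force: [-0.6, 0.2, 0.7]
finger_gap: 0.3
```

Call:
play_rows(steps=[{"x": 0, "y": 0, "z": 0, "wx": 0, "wy": 0, "wz": 0}, {"x": 0, "y": 0, "z": 0, "wx": 0, "wy": 0, "wz": 0}, {"x": 0, "y": 0, "z": 0, "wx": 0, "wy": 0, "wz": 0}, {"x": 0, "y": 0, "z": 0, "wx": 0, "wy": 0, "wz": 0}, {"x": 0, "y": 0, "z": 0, "wx": 0, "wy": 0, "wz": 0}])

```text
time_s: 37.87
ee_pos: [479.4, 264.3, 66.3]
tcp_rot: [-0.088, 0.996, 0.0, 0.0]
contact_force: [0.1, -1.2, 0.2]
finger_gap: 0.1
```

Run:
```python
from h import *
st(); plan([(*(C-14*EX),63,100.2)],step=8)
```

```text
37.8667 [479.4 264.3  66.3] F [ 0.1 -1.2  0.2] M [ 0.02  0.   -0.03] gap 0.1 yh 100.1 q [ 0.41  0.13  1.8   0.    1.21 -1.34]
[{"x":-0.043,"y":-0.0,"z":0.004,"wx":0.0,"wy":0.0,"wz":-0.0},{"x":-0.085,"y":-0.0,"z":0.009,"wx":0.0,"wy":0.0,"wz":-0.0},{"x":-0.128,"y":-0.001,"z":0.013,"wx":0.0,"wy":0.0,"wz":-0.0},{"x":-0.17,"y":-0.001,"z":0.018,"wx":0.0,"wy":0.0,"wz":-0.0},{"x":-0.213,"y":-0.001,"z":0.022,"wx":0.0,"wy":0.0,"wz":-0.0}]
```

Call:
play_rows(steps=[{"x": -0.043, "y": 0, "z": 0.005, "wx": 0, "wy": 0, "wz": 0}, {"x": -0.085, "y": 0, "z": 0.009, "wx": 0, "wy": 0, "wz": 0}, {"x": -0.128, "y": 0, "z": 0.013, "wx": 0, "wy": 0, "wz": 0}, {"x": -0.17, "y": 0, "z": 0.018, "wx": 0, "wy": 0, "wz": 0}, {"x": -0.213, "y": 0, "z": 0.022, "wx": 0, "wy": 0, "wz": 0}])

```text
time_s: 38.28
ee_pos: [511.3, 269.9, 62.5]
tcp_rot: [-0.088, 0.996, -0.0, -0.0]
contact_force: [-1.3, 0.9, 0.1]
finger_gap: 0.2
```

Call:
play_rows(steps=[{"x": -0.01, "y": 0, "z": 0, "wx": 0, "wy": 0, "wz": 0}, {"x": -0.02, "y": 0, "z": 0, "wx": 0, "wy": 0, "wz": 0}, {"x": -0.02, "y": 0, "z": 0, "wx": 0, "wy": 0, "wz": 0}, {"x": -0.02, "y": 0, "z": 0, "wx": 0, "wy": 0, "wz": 0}])

```text
time_s: 38.62
ee_pos: [513.6, 270.3, 62.6]
tcp_rot: [-0.088, 0.996, -0.0, -0.0]
contact_force: [0.5, 0.3, -0.6]
finger_gap: -0.1
```

Call:
play_rows(steps=[{"x": -0.01, "y": 0, "z": 0, "wx": 0, "wy": 0, "wz": 0}, {"x": -0.02, "y": 0, "z": 0, "wx": 0, "wy": 0, "wz": 0}, {"x": -0.02, "y": 0, "z": 0, "wx": 0, "wy": 0, "wz": 0}])

```text
time_s: 38.87
ee_pos: [516.5, 270.9, 62.6]
tcp_rot: [-0.088, 0.996, -0.0, -0.0]
contact_force: [-1.6, -0.2, -0.4]
finger_gap: -0.2
```

```bash
python3 -c "
from h import *
st(); print((get_state()['ee_pos'][:2]-C)@EX)"
```

```text
38.8667 [516.5 270.9  62.6] F [-1.6 -0.2 -0.4] M [-0.03  0.24 -0.  ] gap -0.2 yh 100.1 q [ 0.4   0.23  1.7  -0.    1.22 -1.35]
-8.200245716539447
```

Continuing in small steps until the lever stop shows in the force reading.

Call:
play_rows(steps=[{"x": -0.01, "y": 0, "z": 0, "wx": 0, "wy": 0, "wz": 0}, {"x": -0.02, "y": 0, "z": 0, "wx": 0, "wy": 0, "wz": 0}, {"x": -0.02, "y": 0, "z": 0, "wx": 0, "wy": 0, "wz": 0}])

```text
time_s: 39.12
ee_pos: [519.7, 271.4, 62.7]
tcp_rot: [-0.088, 0.996, 0.0, 0.0]
contact_force: [-2.1, 0.6, -0.0]
finger_gap: 0.0
```

Call:
play_rows(steps=[{"x": -0.01, "y": 0, "z": 0, "wx": 0, "wy": 0, "wz": 0}, {"x": -0.015, "y": 0, "z": 0, "wx": 0, "wy": 0, "wz": 0}, {"x": -0.015, "y": 0, "z": 0, "wx": 0, "wy": 0, "wz": 0}])

```text
time_s: 39.37
ee_pos: [521.0, 271.7, 62.4]
tcp_rot: [-0.088, 0.996, -0.0, -0.001]
contact_force: [-5.3, -0.6, 0.9]
finger_gap: -0.2
```

```bash
python3 -c "
from h import *
st(); print((get_state()['ee_pos'][:2]-C)@EX)"
```

```text
39.3667 [521.  271.7  62.4] F [-5.3 -0.6  0.9] M [-0.15  0.72  0.  ] gap -0.2 yh 100.1 q [ 0.39  0.24  1.68  0.    1.22 -1.35]
-3.5937913527710093
```

Call:
play_rows(steps=[{"x": -0.01, "y": 0, "z": 0, "wx": 0, "wy": 0, "wz": 0}, {"x": -0.015, "y": 0, "z": 0, "wx": 0, "wy": 0, "wz": 0}, {"x": -0.015, "y": 0, "z": 0, "wx": 0, "wy": 0, "wz": 0}])

```text
time_s: 39.62
ee_pos: [521.5, 271.8, 62.0]
tcp_rot: [-0.088, 0.996, -0.0, -0.003]
contact_force: [-12.2, -2.3, 7.0]
finger_gap: 0.0
```

Call:
play_rows(steps=[{"x": 0.1, "y": 0, "z": 0, "wx": 0, "wy": 0, "wz": 0}, {"x": 0.2, "y": 0, "z": 0, "wx": 0, "wy": 0, "wz": 0}, {"x": 0.3, "y": 0, "z": -0.1, "wx": 0, "wy": 0, "wz": 0}, {"x": 0.3, "y": 0, "z": -0.3, "wx": 0, "wy": 0, "wz": 0}, {"x": 0.3, "y": 0, "z": -0.5, "wx": 0, "wy": 0, "wz": 0}])

```text
time_s: 40.03
ee_pos: [478.0, 263.7, 137.2]
tcp_rot: [-0.088, 0.996, -0.001, -0.001]
contact_force: [1.9, 0.4, -0.2]
finger_gap: -0.1
```

Call:
play_rows(steps=[{"x": 0, "y": 0, "z": -0.2, "wx": 0, "wy": 0, "wz": 0}, {"x": 0, "y": 0, "z": -0.4, "wx": 0, "wy": 0, "wz": 0}, {"x": 0, "y": 0, "z": -0.48, "wx": 0, "wy": 0, "wz": 0}, {"x": 0, "y": 0, "z": -0.48, "wx": 0, "wy": 0, "wz": 0}, {"x": 0, "y": 0, "z": -0.48, "wx": 0, "wy": 0, "wz": 0}], grip=0.6)

```text
time_s: 40.45
ee_pos: [480.4, 264.5, 210.3]
tcp_rot: [-0.088, 0.996, 0.0, 0.001]
contact_force: [-0.2, 0.5, -1.1]
finger_gap: 60.4
```

Call:
play_rows(steps=[{"x": 0, "y": 0, "z": 0, "wx": 0, "wy": 0, "wz": 0}, {"x": 0, "y": 0, "z": 0, "wx": 0, "wy": 0, "wz": 0}, {"x": 0, "y": 0, "z": 0, "wx": 0, "wy": 0, "wz": 0}, {"x": 0, "y": 0, "z": 0, "wx": 0, "wy": 0, "wz": 0}, {"x": 0, "y": 0, "z": 0, "wx": 0, "wy": 0, "wz": 0}])

```text
time_s: 40.87
ee_pos: [479.3, 264.1, 208.8]
tcp_rot: [-0.088, 0.996, -0.0, -0.001]
contact_force: [0.2, 1.2, -0.1]
finger_gap: 68.2
```

Run:
```python
from h import *
st()
im,_=snap('wrist'); im2,_=snap('side')
cv2.imwrite('pics/t2.png',np.hstack([im[120:360,190:450],cv2.resize(im2[120:240,270:400],(260,240),interpolation=cv2.INTER_CUBIC)])[:,:,::-1])
plan([(622.8,289.2,208,100.15)])
```

```text
40.8667 [479.3 264.1 208.8] F [ 0.2  1.2 -0.1] M [ 0.   -0.01 -0.01] gap 68.2 yh 100.1 q [ 0.41  0.    1.66 -0.    1.48 -1.34]
[{"x":-0.194,"y":-0.001,"z":0.002,"wx":-0.0,"wy":-0.0,"wz":-0.0},{"x":-0.388,"y":-0.002,"z":0.003,"wx":-0.0,"wy":-0.0,"wz":-0.0},{"x":-0.582,"y":-0.002,"z":0.005,"wx":-0.0,"wy":-0.0,"wz":-0.0},{"x":-0.776,"y":-0.003,"z":0.006,"wx":-0.0,"wy":-0.0,"wz":-0.0},{"x":-0.97,"y":-0.004,"z":0.008,"wx":-0.0,"wy":-0.0,"wz":-0.0}]
```

View pics/t2.png

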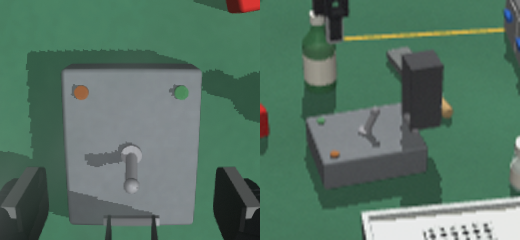

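The lever now leans to the far side (ball at crop (131,186), base at (131,152)). I'll re-grip the upright guard and lower it.

Call:
play_rows(steps=[{"x": -0.194, "y": 0, "z": 0.002, "wx": 0, "wy": 0, "wz": 0}, {"x": -0.388, "y": -0.002, "z": 0.003, "wx": 0, "wy": 0, "wz": 0}, {"x": -0.582, "y": -0.002, "z": 0.005, "wx": 0, "wy": 0, "wz": 0}, {"x": -0.776, "y": -0.003, "z": 0.006, "wx": 0, "wy": 0, "wz": 0}, {"x": -0.97, "y": -0.004, "z": 0.006, "wx": 0, "wy": 0, "wz": 0}])

```text
time_s: 41.38
ee_pos: [624.2, 289.4, 208.5]
tcp_rot: [-0.088, 0.996, -0.0, -0.0]
contact_force: [-0.1, 0.4, -0.5]
finger_gap: 68.3
```

Call:
play_rows(steps=[{"x": 0, "y": 0, "z": 0, "wx": 0, "wy": 0, "wz": 0}, {"x": 0, "y": 0, "z": 0, "wx": 0, "wy": 0, "wz": 0}, {"x": 0, "y": 0, "z": 0, "wx": 0, "wy": 0, "wz": 0}, {"x": 0, "y": 0, "z": 0, "wx": 0, "wy": 0, "wz": 0}, {"x": 0, "y": 0, "z": 0, "wx": 0, "wy": 0, "wz": 0}])

```text
time_s: 41.8
ee_pos: [622.4, 289.5, 209.7]
tcp_rot: [-0.088, 0.996, 0.0, 0.0]
contact_force: [-0.6, -0.3, 0.0]
finger_gap: 68.2
```

Call:
play_rows(steps=[{"x": 0, "y": 0, "z": 0.15, "wx": 0, "wy": 0, "wz": 0}, {"x": 0, "y": 0, "z": 0.3, "wx": 0, "wy": 0, "wz": 0}, {"x": 0, "y": 0, "z": 0.45, "wx": 0, "wy": 0, "wz": 0}, {"x": 0, "y": 0, "z": 0.57, "wx": 0, "wy": 0, "wz": 0}, {"x": 0, "y": 0, "z": 0.64, "wx": 0, "wy": 0, "wz": 0}])

```text
time_s: 42.22
ee_pos: [621.2, 288.9, 110.7]
tcp_rot: [-0.088, 0.996, -0.0, -0.001]
contact_force: [0.8, -0.2, -0.8]
finger_gap: 68.3
```

Call:
play_rows(steps=[{"x": 0, "y": 0, "z": 0, "wx": 0, "wy": 0, "wz": 0}, {"x": 0, "y": 0, "z": 0, "wx": 0, "wy": 0, "wz": 0}, {"x": 0, "y": 0, "z": 0, "wx": 0, "wy": 0, "wz": 0}, {"x": 0, "y": 0, "z": 0, "wx": 0, "wy": 0, "wz": 0}, {"x": 0, "y": 0, "z": 0, "wx": 0, "wy": 0, "wz": 0}])

```text
time_s: 42.63
ee_pos: [624.0, 289.7, 114.8]
tcp_rot: [-0.088, 0.996, 0.0, 0.001]
contact_force: [-0.5, 0.2, 0.1]
finger_gap: 68.2
```

Call:
play_rows(steps=[{"x": 0, "y": 0, "z": 0, "wx": 0, "wy": 0, "wz": 0}, {"x": 0, "y": 0, "z": 0, "wx": 0, "wy": 0, "wz": 0}, {"x": 0, "y": 0, "z": 0, "wx": 0, "wy": 0, "wz": 0}, {"x": 0, "y": 0, "z": 0, "wx": 0, "wy": 0, "wz": 0}, {"x": 0, "y": 0, "z": 0, "wx": 0, "wy": 0, "wz": 0}], grip=-1, newtons=25)

```text
time_s: 43.05
ee_pos: [623.4, 290.0, 113.7]
tcp_rot: [-0.088, 0.996, 0.0, 0.001]
contact_force: [-0.2, 4.0, 4.6]
finger_gap: 43.6
```

Run:
```python
from h import *
st(); plan(arc(np.arange(1.64,-0.03,-.125)))
```

```text
43.05 [623.4 290.  113.7] F [-0.2  4.   4.6] M [ 0.35  0.07 -0.06] gap 43.6 yh 100.1 q [ 0.36  0.44  1.34  0.    1.36 -1.39]
[{"x":0.057,"y":0.0,"z":-0.01,"wx":0.0,"wy":0.0,"wz":-0.0},{"x":0.128,"y":0.0,"z":-0.03,"wx":0.0,"wy":0.0,"wz":-0.0},{"x":0.201,"y":-0.0,"z":-0.042,"wx":0.0,"wy":0.0,"wz":-0.0},{"x":0.276,"y":-0.0,"z":-0.044,"wx":0.0,"wy":0.0,"wz":-0.0},{"x":0.35,"y":-0.0,"z":-0.037,"wx":0.0,"wy":0.0,"wz":-0.0}]
[{"x":0.072,"y":-0.001,"z":0.016,"wx":0.0,"wy":0.0,"wz":-0.0},{"x":0.142,"y":-0.001,"z":0.041,"wx":0.0,"wy":0.0,"wz":-0.0},{"x":0.209,"y":-0.001,"z":0.075,"wx":0.0,"wy":0.0,"wz":-0.0},{"x":0.27,"y":-0.001,"z":0.116,"wx":0.0,"wy":0.0,"wz":-0.0},{"x":0.326,"y":-0.001,"z":0.165,"wx":0.0,"wy":0.0,"wz":-0.0}]
[{"x":0.049,"y":-0.0,"z":0.056,"wx":0.0,"wy":0.0,"wz":-0.0},{"x":0.092,"y":-0.0,"z":0.117,"wx":0.0,"wy":0.0,"wz":-0.0},{"x":0.126,"y":-0.001,"z":0.183,"wx":0.0,"wy":0.0,"wz":-0.0},{"x":0.151,"y":-0.001,"z":0.253,"wx":0.0,"wy":0.0,"wz":-0.0}]
```

Call:
play_rows(steps=[{"x": 0.057, "y": 0, "z": -0.01, "wx": 0, "wy": 0, "wz": 0}, {"x": 0.128, "y": 0, "z": -0.03, "wx": 0, "wy": 0, "wz": 0}, {"x": 0.201, "y": 0, "z": -0.042, "wx": 0, "wy": 0, "wz": 0}, {"x": 0.276, "y": 0, "z": -0.044, "wx": 0, "wy": 0, "wz": 0}, {"x": 0.35, "y": 0, "z": -0.037, "wx": 0, "wy": 0, "wz": 0}])

```text
time_s: 43.47
ee_pos: [572.1, 280.9, 119.2]
tcp_rot: [-0.088, 0.996, 0.001, 0.002]
contact_force: [5.9, 5.4, -2.1]
finger_gap: 43.6
```

Call:
play_rows(steps=[{"x": 0.072, "y": 0, "z": 0.016, "wx": 0, "wy": 0, "wz": 0}, {"x": 0.142, "y": 0, "z": 0.041, "wx": 0, "wy": 0, "wz": 0}, {"x": 0.209, "y": 0, "z": 0.075, "wx": 0, "wy": 0, "wz": 0}, {"x": 0.27, "y": 0, "z": 0.116, "wx": 0, "wy": 0, "wz": 0}, {"x": 0.326, "y": 0, "z": 0.165, "wx": 0, "wy": 0, "wz": 0}])

```text
time_s: 43.88
ee_pos: [524.3, 272.4, 95.3]
tcp_rot: [-0.088, 0.996, 0.001, 0.002]
contact_force: [1.1, 5.0, 4.8]
finger_gap: 43.9
```

Call:
play_rows(steps=[{"x": 0.049, "y": 0, "z": 0.056, "wx": 0, "wy": 0, "wz": 0}, {"x": 0.092, "y": 0, "z": 0.117, "wx": 0, "wy": 0, "wz": 0}, {"x": 0.126, "y": 0, "z": 0.183, "wx": 0, "wy": 0, "wz": 0}, {"x": 0.145, "y": 0, "z": 0.24, "wx": 0, "wy": 0, "wz": 0}, {"x": 0.145, "y": 0, "z": 0.24, "wx": 0, "wy": 0, "wz": 0}])

```text
time_s: 44.3
ee_pos: [500.6, 268.1, 56.4]
tcp_rot: [-0.088, 0.996, 0.0, -0.001]
contact_force: [-1.8, 5.8, 0.5]
finger_gap: 43.8
```

Run:
```python
from h import *
st(); plan(arc([0]))
```

```text
44.3 [500.6 268.1  56.4] F [-1.8  5.8  0.5] M [ 0.74  0.22 -0.08] gap 43.8 yh 100.1 q [ 0.4   0.2   1.74  0.    1.2  -1.35]
[{"x":-0.002,"y":-0.002,"z":0.009,"wx":0.0,"wy":-0.0,"wz":-0.0}]
```

Call:
play_rows(steps=[{"x": 0, "y": 0, "z": 0.015, "wx": 0, "wy": 0, "wz": 0}, {"x": 0, "y": 0, "z": 0.025, "wx": 0, "wy": 0, "wz": 0}, {"x": 0, "y": 0, "z": 0.03, "wx": 0, "wy": 0, "wz": 0}, {"x": 0, "y": 0, "z": 0.03, "wx": 0, "wy": 0, "wz": 0}])

```text
time_s: 44.63
ee_pos: [500.2, 268.2, 54.6]
tcp_rot: [-0.088, 0.996, 0.0, -0.001]
contact_force: [-15.3, 0.2, 20.0]
finger_gap: 43.4
```

Call:
play_rows(steps=[{"x": 0, "y": 0, "z": 0, "wx": 0, "wy": 0, "wz": 0}, {"x": 0, "y": 0, "z": 0, "wx": 0, "wy": 0, "wz": 0}, {"x": 0, "y": 0, "z": 0, "wx": 0, "wy": 0, "wz": 0}, {"x": 0, "y": 0, "z": 0, "wx": 0, "wy": 0, "wz": 0}])

```text
time_s: 44.97
ee_pos: [500.2, 268.2, 54.6]
tcp_rot: [-0.088, 0.996, 0.0, -0.001]
contact_force: [-17.0, 0.7, 21.1]
finger_gap: 43.4
```

Run:
```python
from h import *
st()
```

```text
44.9667 [500.2 268.2  54.6] F [-17.    0.7  21.1] M [0.06 2.17 0.02] gap 43.4 yh 100.2 q [ 0.4   0.2   1.74  0.    1.2  -1.35]
```

The guard stops against the box at 21 N, so it is shut. Releasing, retreating and checking everything.

Call:
play_rows(steps=[{"x": 0, "y": 0, "z": 0, "wx": 0, "wy": 0, "wz": 0}, {"x": 0, "y": 0, "z": 0, "wx": 0, "wy": 0, "wz": 0}, {"x": 0, "y": 0, "z": 0, "wx": 0, "wy": 0, "wz": 0}, {"x": 0, "y": 0, "z": 0, "wx": 0, "wy": 0, "wz": 0}, {"x": 0, "y": 0, "z": 0, "wx": 0, "wy": 0, "wz": 0}], grip=0.6)

```text
time_s: 45.38
ee_pos: [501.6, 267.3, 52.7]
tcp_rot: [-0.088, 0.996, -0.0, -0.0]
contact_force: [0.6, -0.7, 0.6]
finger_gap: 68.2
```

Call:
play_rows(steps=[{"x": 0, "y": 0, "z": -0.15, "wx": 0, "wy": 0, "wz": 0}, {"x": 0, "y": 0, "z": -0.35, "wx": 0, "wy": 0, "wz": 0}, {"x": 0, "y": 0, "z": -0.55, "wx": 0, "wy": 0, "wz": 0}, {"x": 0, "y": 0, "z": -0.75, "wx": 0, "wy": 0, "wz": 0}, {"x": 0, "y": 0, "z": -1.0, "wx": 0, "wy": 0, "wz": 0}])

```text
time_s: 45.8
ee_pos: [500.7, 267.0, 202.6]
tcp_rot: [-0.088, 0.996, -0.001, -0.002]
contact_force: [1.1, 0.5, -0.5]
finger_gap: 68.4
```

Call:
play_rows(steps=[{"x": 0.2, "y": 0, "z": -0.1, "wx": 0, "wy": 0, "wz": 0}, {"x": 0.4, "y": 0, "z": -0.2, "wx": 0, "wy": 0, "wz": 0}, {"x": 0.55, "y": 0, "z": -0.2, "wx": 0, "wy": 0, "wz": 0}, {"x": 0.55, "y": 0, "z": -0.2, "wx": 0, "wy": 0, "wz": 0}])

```text
time_s: 46.13
ee_pos: [418.3, 253.0, 234.3]
tcp_rot: [-0.089, 0.996, 0.0, 0.0]
contact_force: [-1.1, -1.1, -0.7]
finger_gap: 68.2
```

Call:
play_rows(steps=[{"x": 0, "y": 0, "z": 0, "wx": 0, "wy": 0, "wz": 0}, {"x": 0, "y": 0, "z": 0, "wx": 0, "wy": 0, "wz": 0}, {"x": 0, "y": 0, "z": 0, "wx": 0, "wy": 0, "wz": 0}, {"x": 0, "y": 0, "z": 0, "wx": 0, "wy": 0, "wz": 0}, {"x": 0, "y": 0, "z": 0, "wx": 0, "wy": 0, "wz": 0}])

```text
time_s: 46.55
ee_pos: [420.9, 253.0, 232.5]
tcp_rot: [-0.088, 0.996, -0.0, -0.0]
contact_force: [0.5, -1.1, -0.3]
finger_gap: 68.1
```

Run:
```python
from h import *
st()
im,d=snap('top','top9.png'); im2,_=snap('side'); P=camera_params('top'); w=world('top',d,P)
a=cv2.resize(im[135:255,175:435],(780,360),interpolation=cv2.INTER_CUBIC); b=np.zeros((230,780,3),np.uint8); b[:,:767]=cv2.resize(im2[130:360,270:500],(230,230)).repeat(1,1) if 0 else cv2.resize(im2[150:360,150:500],(767,460))[:230]
cv2.imwrite('pics/fin.png',np.vstack([a,b])[:,:,::-1])
# wing heading: white end mark
h=[w[v,u,2] for v in range(212,240,4) for u in range(196,212,4)]; print('guard top z',np.round(h[:8]))
```

```text
46.55 [420.9 253.  232.5] F [ 0.5 -1.1 -0.3] M [ 0.    0.02 -0.03] gap 68.1 yh 100.1 q [ 0.44 -0.17  1.78 -0.    1.53 -1.31]
guard top z [  87.   87.   93.   84. 1625.   88.   95.   88.]
```

View pics/fin.png

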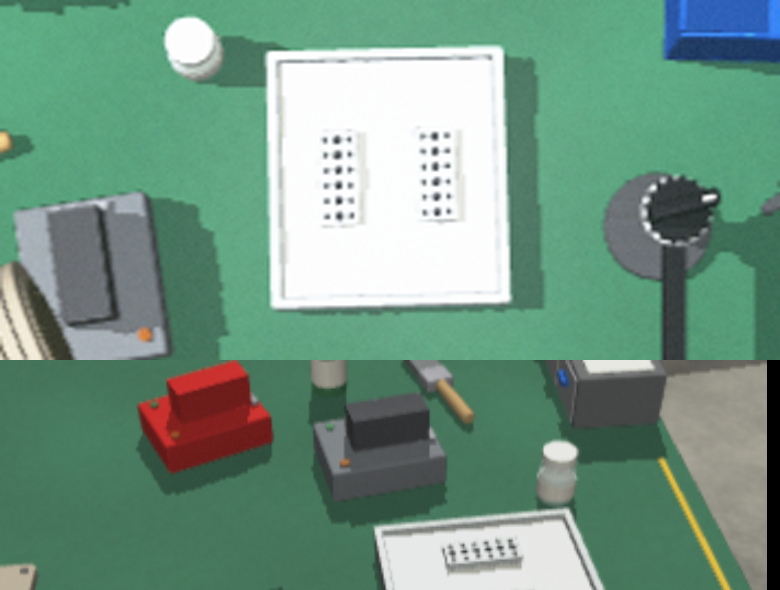

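```bash
python3 -c "
from cell import *
print(sign_off())"
```

```text
the job is handed in; nothing more can be done
None
```

The bench is changed over to backlit inspection and the job is handed in. It took about 47 s of robot time; sign-off gave no verdict.

1. **Ring light:** I swung it round to its stop on the robot's side. The force rose sharply at the stop, to about 57 N on the fingers, and I then backed off.
2. **Lock collar:** I turned it clockwise about 68°, to a wing heading of about −74°. The turning moment rose to 1.26 N m with no slip. The collar's end position is judged from that and from the pictures, not from a direct reading of its angle.
3. **Plates:** There were only two, and both lie flat on the white panel, inside the rim, about 90 mm apart and released. The last top and side pictures confirm this.
4. **Power box:** I raised the guard to its upper stop (about 1.74 rad by the tool position) and pushed the toggle to the far side until it met its stop at about 12 N. A picture confirmed the toggle had flipped. I then lowered the guard until it pressed on the box at 21 N, and both cameras show it shut.

The red power box, the turquoise plate and the other items on the bench were not touched. No check failed. The top camera read plate positions 2–4 mm off the wrist camera, so I used the wrist values for grasping.

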